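Pry open the grill controller's rain cover and set its dial

ROBOT

A 7-joint arm with a two-finger parallel gripper is mounted at the origin on the work surface. World frame = base frame: x ahead of the robot, y to its left, z up, the work surface at z = 0. Lengths are in m, angles in rad, forces in N, time in s.
With the tool pointing down it reaches from about 0.4 to 0.85 m from the base axis. Payload 10.4 kg.
Tool frame: the origin (TCP) lies at the very end of the fingers, on their centre line; the grasp point (between the pads) lies 19 mm behind it; x points along the fingers, z is the direction in which the jaws open and shut, and the axes are right-handed (so a half turn about x gives the same grasp; the last joint's range is limited). The gripper opens to 87 mm and grips with 3 to 60 N. Pads are 19 mm wide; open, the fingers measure 117 mm over their backs; the gripper's body (75 mm by 190 mm) begins 51 mm behind the grasp point.
Start: joints at [-1.339, 0.332, -0.065, 1.46, 0.022, 1.35, -0.088], TCP at [0.158, 0.605, 0.223] pointing down, gripper open.
Joint ranges: [-2.6, 2.6], [-0.5, 2.12], [-1.47, 1.34], [0.16, 2.42], [-1.27, 4.41], [0.06, 2.06], [-2.6, 2.6]. Speed limits (rad/s): [2.22, 2.22, 2.79, 2.79, 3.14, 3.14, 3.14].

INTERFACE

Orientations are given as a unit quaternion [x, y, z, w].
In Python, from workcell import bot gives the robot as it stands.
- The arm moves only by the shell command python3 -m handwheel 'ROWS' [FORCE]. ROWS is JSON, a list of rows, each an object with "twist": the turn, a rotation vector about the world's x, y, z in rad, a list of three; "dp": the shift along the world's x, y, z in cm, a list of three; "hand": the opening, from -1 (shut) to 1 (fully open). In form: [{"twist": [ax, ay, az], "dp": [x, y, z], "hand": hand}, ...]. A call has 1 to 12 rows; each row shifts and turns the commanded pose from where the row before left it; what a row does not reach is not made up. A row lasts 1/10 s, in which the tool goes at most 50 mm and 8.59 degrees, less where a joint would pass 70% of its speed; a pose out of reach is approached as far as the arm can. A call is refused whole if a number of a shift passes 5 or a number of a turn 0.15, either way. A call with a gripper value outside its range is refused whole. The fingers move at their own pace and stop on an object; FORCE is the grip in N (left out, the last holds). Time passes only in rows, so rows that do not move let the fingers close. It gives the time, the measured TCP pose, the force and the opening at its end, in the units of the state.
- bot.observe(): the state, without advancing time (a new reading comes with each control period).
- bot.snapshot(name): name is "side" or "top"; returns (picture, depth): 480x640x3 uint8, red, green, blue; 480x640 float32, m along the optical axis (not along the pixel's ray), 0 where there is no reading.
- bot.camera_params(name): a dict with "fx", "fy", "cx", "cy" (pixels), "k1" (the pictures are not rectified: a ray, as slopes to the right and down, at radius r is drawn at 1 + k1 r^2 times it, then the intrinsics apply), "R" (3x3) and "t" (3): a world point X has camera coordinates R X + t. Camera axes: x right, y down, z forward; pixel columns grow to the right and rows downward; lengths in m; the calibration is good to about 2 mm. A picture is of the moment at which its call begins. camera_params takes no time and is no camera call.
- bot.close_job(): hands the job in, once; it reports no verdict.
The state is a dict: "clock": time; "joint_pos": joint angles; "joint_vel": joint speeds; "joint_torque": joint torques, N m; "position": TCP position; "ee_rot": TCP orientation; "ft_force": force on the tool from outside, world axes, zero at the start; "moment": the same for the moment, N m; "width": finger opening in m.
Only numpy, scipy, OpenCV 4.12 (cv2) and the standard library are available. Lean on these libraries where they do the work, as an engineer would, in place of code of your own. Each camera call takes 0.05 s, during which the arm holds its last target.

TASK

With the blade of the blue plastic scraper, not with the fingers, lever up the front edge of the hinged aluminium cover on the grill's tilted control box until it is well ajar, then swing it wide open, past square to the panel, so that it stays there. Lay the scraper back down flat on the bare shelf, and turn the dial under the cover until its pointer lines up with the one long mark of its scale. Do not shift the pans, the jar, the spatula or the skewers, and do not drop the scraper.

Things in the scene. Friction and masses are not known exactly. Their poses are not given: they have to be found in the camera images.
- controller: The grill's control box, fixed to the shelf: a 155 x 150 x 50 mm grey enclosure on a steel stand with a 150 x 150 mm foot. Its top face (the panel) slopes up away from the robot at 25 deg to the shelf. Origin: centre of the foot's underside, on the shelf; x away from the robot side, z up.
- panel_edge (a point): Middle of the panel's lower front edge, 110 mm above the shelf. Panel axes (shared by the other panel points pry_slot, cover_hinge, dial_mark): x up the slope, y along the edge to the left, z out of the panel (25 deg off vertical, leaning towards the robot). The panel is the plane z = 0, x from 0 to 155 mm, y +-75 mm; nothing stands in front of its edge.
- pry_slot (a point): Middle of the mouth of the slot under the cover's front wall: 25 mm up the panel from its front edge, 4 mm above the panel. The slot is 80 mm wide and 8 mm high (panel to wall edge), the wall 3 mm thick, free behind it for about 30 mm (then the dial's disc begins).
- cover_hinge (a point): Middle of the cover's hinge axis (along panel y), 155 mm up the panel from its front edge, 1 mm above it.
- cover (a joint): Angle of the cover in rad: 0 shut, grows as its front edge rises about the hinge; 1.57 is square to the panel, stop at 2.2. The hinge is stiff: the cover stays where it is left; about 2 N at the front edge lifts it. Below about 1.7 it is in the gripper's way at the dial.
- cover_shell: The cover: an aluminium tray turned upside down, 130 x 130 mm, 36 mm deep outside, walls 3 mm, shut over the dial. Origin at the middle of the hinge axis; when shut its axes are the panel's, and it reaches to x = -130 mm, z = 36 mm.
- dial (a joint): Angle of the dial in rad, clockwise seen from above the panel: 0 with the pointer towards the panel's front edge (panel -x), 1.90 with the pointer on the long mark; range 0 to 4.71, stays where it is left.
- dial_grip (a point): On the dial's axis (87 mm up the panel, middle), 16.5 mm above the panel, in the middle of its grip bar: 46 mm long, 12 mm wide, from 7 to 27 mm above the panel, on a disc of 52 mm diameter and 7 mm height. This frame turns with the dial: z out of the panel, x along the bar, the pointer end of the bar at -x.
- dial_pointer (a point): Tip of the dial's pointer, a small white nose and line on one end of the bar, 30 mm from the axis, 9 mm above the panel.
- dial_mark (a point): Middle of the one long thick black mark of the scale printed on the panel (22 x 4.5 mm, radial, 42 mm from the dial's axis); the other marks are short (6 mm). It is hidden under the cover when this is shut.
- scraper: Blue plastic scraper lying flat on the shelf, 165 mm long: handle 100 x 24 x 20 mm (x from -90 to +10 mm), flat blade 45 mm wide and 3 mm thick from there to the tip at x = +75 mm, midway up the handle's height (8.5 to 11.5 mm). Origin: on the underside, 10 mm behind the front end of the handle; x from handle to blade, z up. 60 g.
- scraper_grip (a point): Point in the scraper's handle at x = -15 mm, 10 mm above its underside, good to grip across the 24 mm width.
- scraper_tip (a point): Middle of the blade's end edge, x = +75 mm, 10 mm above the underside.
- pans: Bystander: three nested aluminium grill pans, 200 x 150 mm, 75 mm high. Origin: centre of the underside.
- jar: Bystander: glass shaker jar with steel screw lid, 66 mm diameter, 100 mm high, upright. Origin: centre of the underside.
- spatula: Bystander: wooden-handled spatula, 260 mm long, lying flat along its x axis. Origin: underside, about mid-length.
- skewers: Bystander: flat set of short steel skewers in two clips, 175 x 70 x 8 mm, lying flat, long along its x axis. Origin: underside, about mid-length.
Things that resemble listed ones, but are neither listed nor needed, are in the scene too. Of the things that look like the controller, the largest one is meant.

How it is judged:
On the way, in this order (a step that is already met when the one before it is completed fails the run):
1. the cover is levered ajar (more than 0.35 rad) by the scraper (value of joint cover above 0.35 rad and contact force between scraper and cover_shell above 0.1 N), for 0.05 s.
2. the cover stands wide open, past square to the panel (more than 1.7 rad) (value of joint cover above 1.7 rad), for 0.2 s.
3. the dial's pointer is on the long mark (1.90 +- 0.12 rad) (value of joint dial between 1.78 and 2.02 rad), for 0.2 s.
At the end, for the whole second after the job is handed in: The cover stands open by more than 1.7 rad, the dial is at 1.90 +- 0.12 rad (pointer on the long mark), both still; the scraper lies flat on the shelf (either face up: grip point 4 to 16 mm and blade tip 0 to 20 mm above the shelf), at rest (all of step 3 and value of joint cover above 1.7 rad and velocity of joint dial between -0.05 and 0.05 rad/s and velocity of joint cover between -0.05 and 0.05 rad/s and height (world z) of scraper_grip between 0.004 and 0.016 m and height (world z) of scraper_tip between 0 and 0.02 m and linear speed of scraper below 0.02 m/s); the robot touches nothing.
It fails at once if the fingers or the arm touch the cover before it is ajar (0.35 rad) (value of joint cover below 0.35 rad and contact force between any of the fingers, the arm and cover_shell above 0.5 N).
It fails at once if the scraper is dropped or thrown (over 1 m/s out of the fingers) (linear speed of scraper above 1 m/s and contact force between scraper and the fingers below 0.05 N).
It fails at once if the pans, jar, spatula or skewers shifted more than 30 mm (distance of any of pans, jar, spatula, skewers from where it was at the start of the episode above 0.03 m).
It also fails if it takes over 72 s, if anything falls off the work surface, if the arm or the gripper's body presses on something with over 40 N, if the wrist force passes 120 N, or if a joint passes its speed limit or range.

## Working session

There is one attempt and no reset: what is moved stays moved. The work goes in short steps, Python scripts to look and compute and a shell command to move; the robot and the scene stay as the last step left them, time stands still between calls to the robot, and variables do not carry over. Pictures are saved under pics/ and viewed, and the job is handed in when it is done.

```bash
ls; mkdir -p pics; python3 - <<'E'
from workcell import bot
import cv2,numpy as np
print(bot.observe())
for n in("side","top"):
    p,d=bot.snapshot(n); np.savez(f"{n}0.npz",p=p,d=d)
    cv2.imwrite(f"pics/{n}0.png",p[:,:,::-1])
    print(n,bot.camera_params(n), (d>0).mean())
E
```

```text
pics
{'clock': 0.0, 'joint_pos': array([-1.33862445,  0.33293599, -0.06471627,  1.46095003,  0.02163031,
        1.34992533, -0.08848477]), 'joint_vel': array([ 0.00034902, -0.0016728 ,  0.00140813,  0.00037249, -0.00152003,
        0.00188784,  0.00018606]), 'joint_torque': array([ 6.29950773e-04, -6.23242235e+01,  2.52855301e-02, -3.89893484e+01,
       -6.12175092e-02,  3.98166175e-02,  1.30844728e-04]), 'position': array([0.15742131, 0.60443348, 0.22170981]), 'ee_rot': array([-0.43279902,  0.55986115,  0.4320891 ,  0.55905233]), 'ft_force': array([0.3594031 , 0.22986152, 0.61263232]), 'moment': array([-0.02721118, -0.05779142, -0.00894031]), 'width': 0.08723560144935398}
side {'fx': 472.5430617187739, 'fy': 472.5430617187739, 'cx': 319.2922641739543, 'cy': 237.02505036066734, 'k1': -0.058932897081407684, 'R': array([[ 0.86110605, -0.50832201, -0.01025171],
       [-0.38529425, -0.63927352, -0.66549058],
       [ 0.33172986,  0.57700789, -0.74633585]]), 't': array([-0.50094904,  0.35724492,  0.91841284])} 0.9960319010416666
top {'fx': 591.683731989862, 'fy': 591.683731989862, 'cx': 318.92182695577833, 'cy': 234.72392675133682, 'k1': -0.08988587356468525, 'R': array([[-0.00761484, -0.99991654, -0.01043638],
       [-0.99585493,  0.00852905, -0.09055499],
       [ 0.09063644,  0.00970355, -0.99583677]]), 't': array([0.05122223, 0.59301576, 1.42150347])} 0.9960970052083333
```

View pics/side0.png

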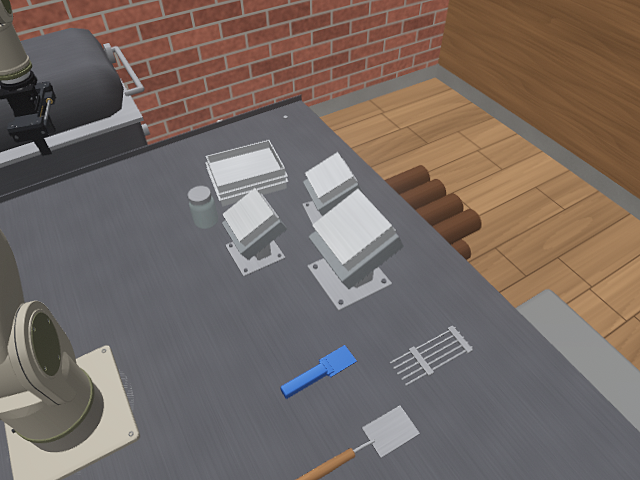

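View pics/top0.png

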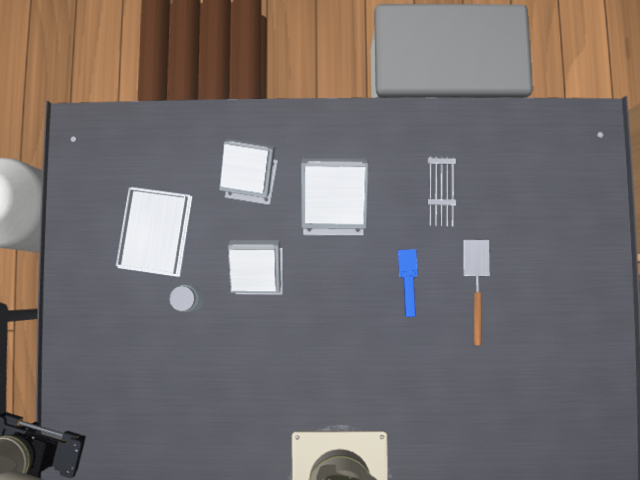

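The side and top views show the following.

- **Could be taken for the controller:** three boxes in the top view, at (334,195), (255,268) and (247,170). The one at (334,195) is the largest, so I choose it.
- **Scraper:** the only blue item is at top (408,282), side (320,370). The spatula at (477,290) and the skewers at (441,192) are different things.

Next I'll measure these and check them in a close crop.

```bash
cat > h.py <<'E'
import numpy as np, cv2
from workcell import bot
def K(c): return np.array([[c['fx'],0,c['cx']],[0,c['fy'],c['cy']],[0,0,1]])
def D(c): return np.array([c['k1'],0,0,0,0.])
def rays(c,uv):
    uv=np.asarray(uv,float).reshape(-1,1,2)
    s=cv2.undistortPoints(uv,K(c),D(c))[:,0]
    return np.c_[s,np.ones(len(s))]
def todepth(c,uv,d):
    uv=np.atleast_2d(uv); r=rays(c,uv)*np.asarray(d)[:,None]
    return (r-c['t'])@c['R']
def onplane(c,uv,z=0,n=(0,0,1)):
    n=np.array(n,float); r=rays(c,uv)@c['R']; o=-c['R'].T@c['t']
    return o+r*((z-o@n)/(r@n))[:,None]
def proj(c,X):
    X=np.atleast_2d(np.asarray(X,float)); rv=cv2.Rodrigues(c['R'])[0]
    return cv2.projectPoints(X,rv,c['t'],K(c),D(c))[0][:,0]
def cloud(c,d):
    v,u=np.nonzero(d>0); return np.c_[u,v],todepth(c,np.c_[u,v],d[v,u])
E
python3 - <<'E'
from h import *
np.set_printoptions(precision=4,suppress=True)
for n in("top","side"):
    z=np.load(n+"0.npz"); p,d=z['p'],z['d']; c=bot.camera_params(n)
    uv,X=cloud(c,d)
    hsv=cv2.cvtColor(p,cv2.COLOR_RGB2HSV)
    m=((hsv[...,0]>95)&(hsv[...,0]<130)&(hsv[...,1]>150)&(hsv[...,2]>60)).astype(np.uint8)
    v,u=np.nonzero(m); P=onplane(c,np.c_[u,v],0.012)
    print(n,len(u),"minrect",cv2.minAreaRect((P[:,:2]*1000).astype(np.float32)), 'dz',np.percentile(todepth(c,np.c_[u,v],d[v,u])[:,2],[5,50,95]))
    mu=P.mean(0); w,V=np.linalg.eigh(np.cov(P[:,:2].T)); a=V[:,1]; a*=np.sign(a[0]); t=(P[:,:2]-mu[:2])@a; s=(P[:,:2]-mu[:2])@[-a[1],a[0]]
    hm=t<t.min()+.085; bm=t>t.max()-.04
    print(" center",mu,"axis",a,np.degrees(np.arctan2(a[1],a[0])),t.min(),t.max(),"handle s",s[hm].min(),s[hm].max(),"blade",s[bm].min(),s[bm].max())
    # handle axis fit
    vx,vy,x0,y0=cv2.fitLine(P[hm,:2].astype(np.float32),cv2.DIST_L2,0,.01,.01).ravel(); print(" handle line",np.degrees(np.arctan2(vy,vx)),x0,y0)
    # panel: cover top
    if n=="top": box=(300,158,368,236)
    else: box=(300,185,405,280)
    k=(uv[:,0]>box[0])&(uv[:,0]<box[2])&(uv[:,1]>box[1])&(uv[:,1]<box[3])&(X[:,2]>.1)
    Q=X[k]; print(" box cloud",Q.min(0),Q.max(0),len(Q))
    # plane ransac
    rng=np.random.default_rng(0);best=None
    for _ in range(300):
        a3=Q[rng.choice(len(Q),3,0)]; nn=np.cross(a3[1]-a3[0],a3[2]-a3[0]); nn/=np.linalg.norm(nn)+1e-12
        i=abs((Q-a3[0])@nn)<.003
        if best is None or i.sum()>best.sum(): best=i
    A=Q[best]; m0=A.mean(0); nn=np.linalg.svd(A-m0)[2][2]; nn*=np.sign(nn[2]); i=abs((Q-m0)@nn)<.004;A=Q[i]
    print(" plane n",nn,"tilt",np.degrees(np.arccos(nn[2])),"yaw",np.degrees(np.arctan2(-nn[1],-nn[0])),"cen",m0,len(A))
    yaw=np.arctan2(-nn[1],-nn[0]); ye=np.array([-np.sin(yaw),np.cos(yaw),0]); xe=np.cross(ye,nn)
    rc=cv2.minAreaRect(np.c_[(A-m0)@xe,(A-m0)@ye].astype(np.float32)*1000); print(" rect in plane",rc, "cen",m0+xe*rc[0][0]/1000+ye*rc[0][1]/1000)
z=np.load("side0.npz")['p']; cv2.imwrite("pics/crop0.png",cv2.resize(z[180:400,270:480,::-1],None,fx=2.7,fy=2.7,interpolation=cv2.INTER_CUBIC))
E
```

```text
top 892 minrect ((475.3236389160156, -169.66197204589844), (44.57179260253906, 164.48968505859375), 89.371826171875) dz [0.007  0.0154 0.0237]
 center [ 0.4863 -0.1719  0.012 ] axis [0.9995 0.03  ] 1.7199321780277363 -0.09371551325324111 0.07066827273722735 handle s -0.012363304202744806 0.012225590229464267 blade -0.022488775808392984 0.022251293221057213
 handle line 1.7071649 0.43469 -0.17343394
 box cloud [ 0.6004 -0.0646  0.1022] [0.7573 0.087  0.2138] 4578
 plane n [-0.4141  0.0089  0.9102] tilt 24.470362138468342 yaw -1.2265451895163586 cen [0.6684 0.0111 0.1829] 2957
 rect in plane ((-1.7889175415039062, -0.5525283813476562), (131.4474334716797, 128.84027099609375), 0.016124039888381958) cen [0.6667 0.0106 0.1821]
side 1231 minrect ((474.3863525390625, -173.5421905517578), (164.62054443359375, 45.71123123168945), 1.3337429761886597) dz [0.0087 0.014  0.0213]
 center [ 0.4823 -0.1741  0.012 ] axis [0.9997 0.025 ] 1.4332962861295695 -0.09025073551313521 0.07437869360915261 handle s -0.013516372327919173 0.015046464207462692 blade -0.02216692715777313 0.02255550354875125
 handle line 2.2964957 0.4342596 -0.17511612
 box cloud [ 0.5991 -0.0691  0.1002] [0.795  0.2188 0.2102] 5593
 plane n [-0.4248  0.0035  0.9053] tilt 25.13955499774678 yaw -0.4770372214663451 cen [0.6648 0.004  0.1803] 3069
 rect in plane ((1.02117919921875, 4.0887451171875), (133.26654052734375, 129.86355590820312), 89.56908416748047) cen [0.6657 0.0081 0.1807]
```

View pics/crop0.png

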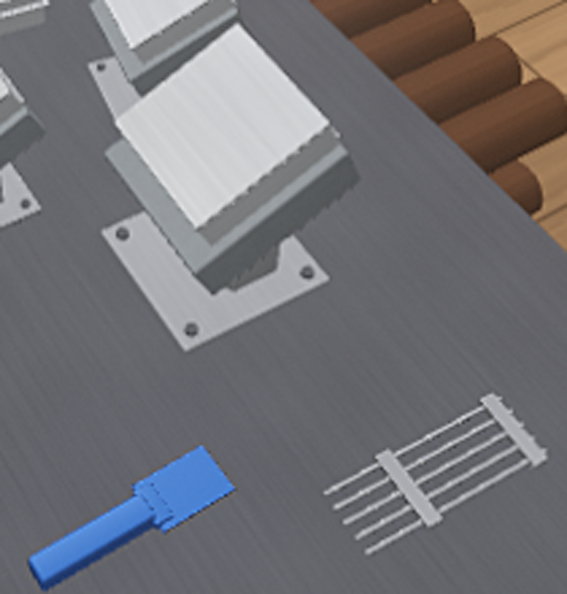

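The crop confirms the largest box: its cover measures about 131x130 mm, the tilt is 25°, and the edge height fits. The blue scraper measures 165x45 mm. Next I'll work out poses.

```bash
python3 - <<'E'
from h import *
from scipy.spatial.transform import Rotation as Rn
np.set_printoptions(precision=4,suppress=True)
s=bot.observe(); R=Rn.from_quat(s['ee_rot']).as_matrix(); print(R)
# target: x down, z(jaws) along scraper width
a=np.radians(1.6)
for sg in(1,-1):
    x=np.array([0,0,-1.]); z=sg*np.array([-np.sin(a),np.cos(a),0]); y=np.cross(z,x)
    T=np.c_[x,y,z]; print(sg,Rn.from_matrix(T@R.T).as_rotvec())
# heights of other things
z=np.load("top0.npz");c=bot.camera_params("top");uv,X=cloud(c,z['d'])
for nm,b in dict(small1=(225,235,285,300),small2=(215,135,280,205),jar=(168,283,200,313),pans=(112,185,195,280)).items():
    k=(uv[:,0]>b[0])&(uv[:,0]<b[2])&(uv[:,1]>b[1])&(uv[:,1]<b[3])&(X[:,2]>.03); print(nm,X[k].min(0),X[k].max(0))
E
```

```text
[[-0.0003 -0.9677  0.252 ]
 [-0.0012  0.252   0.9677]
 [-1.     -0.     -0.0012]]
1 [ 0.0012 -0.0001  0.2827]
-1 [-0.0002 -0.0018 -2.8589]
small1 [0.4547 0.1387 0.0562] [0.576  0.2534 0.1672]
small2 [0.6791 0.1475 0.0553] [0.8178 0.2807 0.1675]
jar [0.4096 0.3329 0.0313] [0.4725 0.3958 0.1067]
pans [0.4944 0.3619 0.03  ] [0.7112 0.5375 0.0856]
```

```bash
python3 -m handwheel '[{"twist":[0,0,0.03],"dp":[2.4,-3.0,0.3],"hand":1},{"twist":[0,0,0.03],"dp":[2.4,-3.0,0.3],"hand":1},{"twist":[0,0,0.03],"dp":[2.4,-3.0,0.3],"hand":1},{"twist":[0,0,0.03],"dp":[2.4,-3.0,0.3],"hand":1},{"twist":[0,0,0.03],"dp":[2.4,-3.0,0.3],"hand":1},{"twist":[0,0,0.03],"dp":[2.4,-3.0,0.3],"hand":1},{"twist":[0,0,0.03],"dp":[2.4,-3.0,0.3],"hand":1},{"twist":[0,0,0.03],"dp":[2.4,-3.0,0.3],"hand":1},{"twist":[0,0,0.03],"dp":[2.4,-3.0,0.3],"hand":1},{"twist":[0,0,0],"dp":[2.4,-3.0,0.3],"hand":1}]' 20; python3 -m handwheel '[{"twist":[0,0,0],"dp":[0.6,-4,0],"hand":1},{"twist":[0,0,0],"dp":[0.6,-4,0],"hand":1},{"twist":[0,0,0],"dp":[0.6,-4,0],"hand":1},{"twist":[0,0,0],"dp":[0.6,-4,0],"hand":1},{"twist":[0,0,0],"dp":[0.6,-4,0],"hand":1},{"twist":[0,0,0],"dp":[0.6,-4,0],"hand":1},{"twist":[0,0,0],"dp":[0.6,-4,0],"hand":1},{"twist":[0,0,0],"dp":[0.6,-4,0],"hand":1},{"twist":[0,0,0],"dp":[0.6,-4,0],"hand":1},{"twist":[0,0,0],"dp":[0.6,-4,0],"hand":1},{"twist":[0,0,0],"dp":[0.6,-4,0],"hand":1},{"twist":[0,0,0],"dp":[0,-2,0],"hand":1}]'
```

```text
clock: 1.1
position: [0.3981, 0.3033, 0.2525]
ee_rot: [-0.504, 0.496, 0.504, 0.496]
ft_force: [-0.0, -0.1, 0.6]
width: 0.0868
clock: 2.3
position: [0.4632, -0.1587, 0.2526]
ee_rot: [0.503, -0.497, -0.503, -0.497]
ft_force: [-0.5, -0.1, 0.6]
width: 0.0872
```

```bash
python3 -m handwheel '[{"twist":[0,0,0.015],"dp":[0.4,-1.5,-3],"hand":0.4},{"twist":[0,0,0],"dp":[0,0,-4],"hand":0.4},{"twist":[0,0,0],"dp":[0,0,-4],"hand":0.4},{"twist":[0,0,0],"dp":[0,0,-4],"hand":0.4},{"twist":[0,0,0],"dp":[0,0,-3],"hand":0.4},{"twist":[0,0,0],"dp":[0,0,0],"hand":0.4}]'; python3 - <<'E'
from h import *
print(bot.observe()['position'])
p,d=bot.snapshot("side");cv2.imwrite("pics/s1.png",cv2.resize(p[250:420,220:420,::-1],None,fx=3.5,fy=3.5))
E
```

```text
clock: 2.9
position: [0.4646, -0.1696, 0.0692]
ee_rot: [-0.506, 0.494, 0.509, 0.491]
ft_force: [-0.5, 0.7, 0.4]
width: 0.0616
[ 0.46461325 -0.16959369  0.06920176]
```

View pics/s1.png

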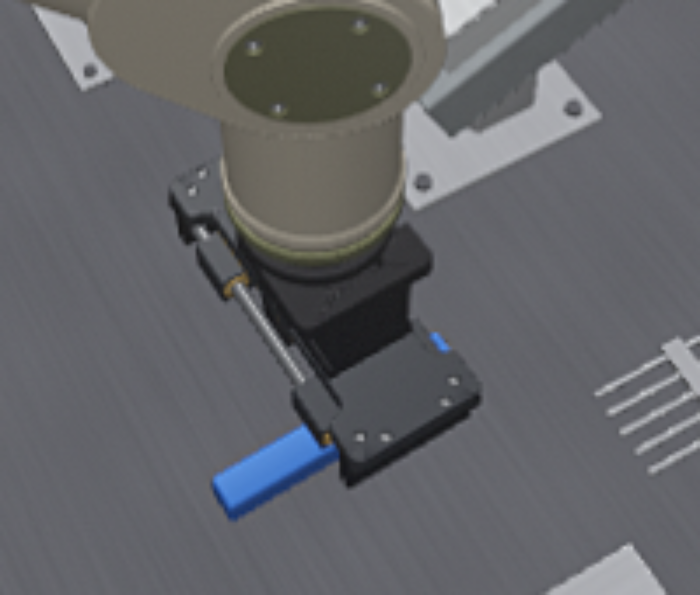

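The gripper sits over the handle (crop about (300,420)), aligned with it. I'll descend.

```bash
python3 -m handwheel '[{"twist":[0,0,0],"dp":[0.2,-0.2,-2],"hand":0.4},{"twist":[0,0,0],"dp":[0,0,-2],"hand":0.4},{"twist":[0,0,0],"dp":[0,0,-1.2],"hand":0.4},{"twist":[0,0,0],"dp":[0,0,0],"hand":0.4},{"twist":[0,0,0],"dp":[0,0,0],"hand":0.4}]'
```

```text
clock: 3.45
position: [0.4702, -0.1724, 0.0218]
ee_rot: [0.508, -0.492, -0.507, -0.493]
ft_force: [0.5, -0.4, -0.4]
width: 0.061
```

```bash
python3 -m handwheel '[{"twist":[0,0,0],"dp":[-0.2,-0.1,-1.2],"hand":0.4},{"twist":[0,0,0],"dp":[0,0,-0.5],"hand":0.4},{"twist":[0,0,0],"dp":[0,0,0],"hand":0.4},{"twist":[0,0,0],"dp":[0,0,0],"hand":0.4}]'; python3 -m handwheel '[{"twist":[0,0,0],"dp":[0,0,0],"hand":-0.6},{"twist":[0,0,0],"dp":[0,0,0],"hand":-0.8},{"twist":[0,0,0],"dp":[0,0,0],"hand":-1},{"twist":[0,0,0],"dp":[0,0,0],"hand":-1},{"twist":[0,0,0],"dp":[0,0,0],"hand":-1},{"twist":[0,0,0],"dp":[0,0,0],"hand":-1}]' 50
```

```text
clock: 3.85
position: [0.4674, -0.1732, 0.0036]
ee_rot: [-0.507, 0.493, 0.508, 0.492]
ft_force: [-0.2, -0.6, 0.8]
width: 0.0604
clock: 4.45
position: [0.4675, -0.1731, 0.0036]
ee_rot: [-0.507, 0.492, 0.508, 0.492]
ft_force: [0.4, 0.2, 0.4]
width: 0.0233
```

Grip is firm at 23 mm. I'll lift, pitch the scraper to the panel slope, and move in front of the slot.

```bash
python3 -m handwheel '[{"twist":[0,0,0],"dp":[0,0,1],"hand":-1},{"twist":[0,0,0],"dp":[0,0,2],"hand":-1},{"twist":[0,0,0],"dp":[0,0,3],"hand":-1},{"twist":[0,-0.073,-0.007],"dp":[0,1,3],"hand":-1},{"twist":[0,-0.073,-0.007],"dp":[0,2.5,1],"hand":-1},{"twist":[0,-0.073,-0.007],"dp":[0,3,0],"hand":-1},{"twist":[0,-0.073,-0.007],"dp":[0.5,3,0],"hand":-1},{"twist":[0,-0.073,-0.007],"dp":[0.5,3,0],"hand":-1},{"twist":[0,-0.071,-0.007],"dp":[0.5,3,0],"hand":-1},{"twist":[0,0,0],"dp":[0,2,0],"hand":-1},{"twist":[0,0,0],"dp":[0,0.9,0],"hand":-1},{"twist":[0,0,0],"dp":[0,0,0],"hand":-1}]'; python3 -m handwheel '[{"twist":[0,0,0],"dp":[0,0,-1],"hand":-1},{"twist":[0,0,0],"dp":[0,0,-1.5],"hand":-1},{"twist":[0,0,0],"dp":[0,0,0],"hand":-1},{"twist":[0,0,0],"dp":[0,0,0],"hand":-1}]'
cat > m.py <<'E'
from h import *
from scipy.spatial.transform import Rotation as Rn
np.set_printoptions(precision=4,suppress=True)
E=np.array([.600,.0100,.110]); yw=np.radians(-.8); t=np.radians(25)
ye=np.array([-np.sin(yw),np.cos(yw),0]); xe=np.array([np.cos(yw)*np.cos(t),np.sin(yw)*np.cos(t),np.sin(t)]); ne=np.cross(xe,ye)
P=np.c_[xe,ye,ne]
def topanel(X): return (np.asarray(X)-E)@P
def toworld(x): return E+P@np.asarray(x,float)
E
python3 - <<'E'
from m import *
s=bot.observe(); Rt=Rn.from_quat(s['ee_rot']).as_matrix(); print(s['position'],'\n',Rt,'\n panelframe tool\n',P.T@Rt)
tip=s['position']+Rt@[-.0064,0,0]+ .0895*np.cross(Rt[:,2],[0,0,0]) 
sx=-np.cross(Rt[:,0],Rt[:,2]); sx=sx if sx[0]>0 else -sx
tip=tip+.0895*sx; print("pred tip",tip,"panel",topanel(tip), "sx panel",P.T@sx)
for n in("side","top"):
    p,d=bot.snapshot(n); c=bot.camera_params(n); np.savez(n+"2.npz",p=p,d=d)
    print(n,proj(c,[tip,toworld([.025,0,.004])]))
    for q in [tip,]: cv2.circle(p,tuple(int(round(v)) for v in proj(c,q)[0]),1,(255,0,0),-1)
    b=(250,160,450,330) if n=="side" else (260,140,420,300)
    cv2.imwrite(f"pics/{n}2.png",cv2.resize(p[b[1]:b[3],b[0]:b[2],::-1],None,fx=3.5,fy=3.5,interpolation=cv2.INTER_NEAREST))
E
```

```text
clock: 5.65
position: [0.4826, 0.0117, 0.1041]
ee_rot: [-0.595, 0.384, 0.376, 0.598]
ft_force: [-0.2, 0.2, -0.3]
width: 0.0235
clock: 6.05
position: [0.4825, 0.0101, 0.0788]
ee_rot: [-0.595, 0.385, 0.375, 0.598]
ft_force: [-0.1, 0.1, -1.0]
width: 0.0237
[0.4825 0.0101 0.0788] 
 [[ 0.4217 -0.9066  0.0144]
 [-0.0097  0.0113  0.9999]
 [-0.9067 -0.4218 -0.0041]] 
 panelframe tool
 [[-0.0009 -1.     -0.0014]
 [-0.0039 -0.0014  1.    ]
 [-1.      0.0009 -0.0039]]
pred tip [0.5609 0.0091 0.1224] panel [-0.0301 -0.0014  0.0277] sx panel [ 1.      0.0014 -0.0009]
side [[308.2412 261.9945]
 [331.846  250.2972]]
top [[334.9274 244.9737]
 [334.4267 218.7613]]
```

View pics/side2.png

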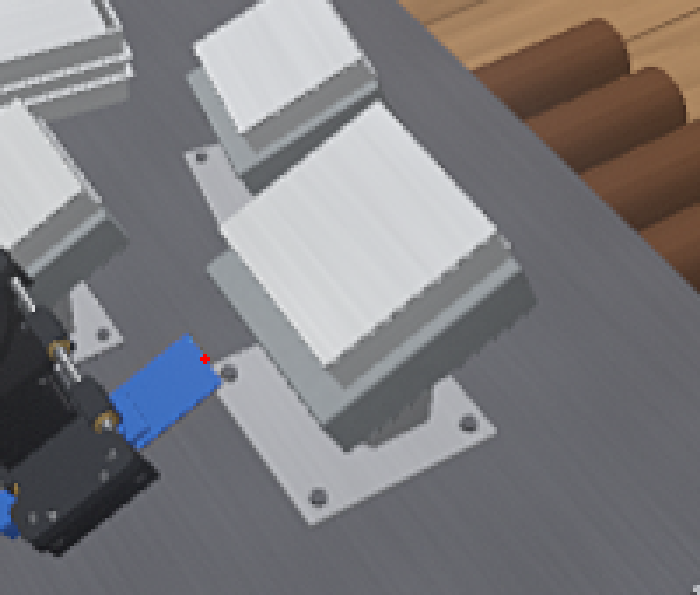

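View pics/top2.png

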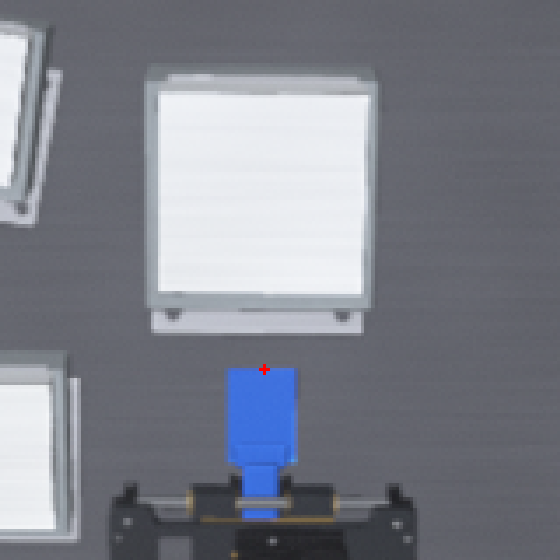

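The predicted tip (red dot at side crop (205,358), top crop (264,370)) falls on the blade's end edge, centred on the cover. Next I'll check the relative heights by depth in panel coordinates.

```bash
python3 - <<'E'
from m import *
for n in("side","top"):
    z=np.load(n+"2.npz");p,d=z['p'],z['d'];c=bot.camera_params(n)
    hsv=cv2.cvtColor(p,cv2.COLOR_RGB2HSV)
    m=((hsv[...,0]>95)&(hsv[...,0]<130)&(hsv[...,1]>150)&(hsv[...,2]>60)&(d>0))
    v,u=np.nonzero(m);X=topanel(todepth(c,np.c_[u,v],d[v,u]))
    k=(X[:,0]>-.075)&(X[:,0]<-.02); B=X[k]
    A=np.c_[B[:,0]+.03,B[:,1],np.ones(len(B))]; print(n,"blade z-fit (slope x,y, z@x=-.03)",np.linalg.lstsq(A,B[:,2],rcond=None)[0],B.min(0),B.max(0),len(B))
    uv,Y=cloud(c,d);Y=topanel(Y)
    k=(abs(Y[:,1])<.05)&(Y[:,0]>.04)&(Y[:,0]<.14)&(abs(Y[:,2]-.036)<.012);C=Y[k]
    A=np.c_[C[:,0]-.09,C[:,1],np.ones(len(C))];print("  cover",np.linalg.lstsq(A,C[:,2],rcond=None)[0],len(C))
    k=(abs(Y[:,1])<.065)&(Y[:,0]>.004)&(Y[:,0]<.020)&(abs(Y[:,2])<.012);C=Y[k];print("  strip z",np.median(C[:,2]),len(C))
E
```

```text
side blade z-fit (slope x,y, z@x=-.03) [ 0.0328 -0.3276  0.0284] [-0.075  -0.0237 -0.0938] [-0.031   0.1069  0.0322] 346
  cover [-0.0014 -0.0016  0.0363] 1803
  strip z -0.0009063781148617415 357
top blade z-fit (slope x,y, z@x=-.03) [0.0056 0.0119 0.0295] [-0.0749 -0.0205  0.0215] [-0.0274  0.0212  0.0362] 356
  cover [ 0.0044 -0.0012  0.0369] 1956
  strip z 0.0004087911748004411 202
```

Blade top is at +29 mm and the cover top at +36.5 mm, both within 1 mm of expectation. I'll drop 24 mm along the panel normal and re-check before inserting.

```bash
python3 -m handwheel '[{"twist":[0,0,0],"dp":[0.5,0.1,-1.1],"hand":-1},{"twist":[0,0,0],"dp":[0.5,0,-1.05],"hand":-1},{"twist":[0,0,0],"dp":[0,0,0],"hand":-1},{"twist":[0,0,0],"dp":[0,0,0],"hand":-1}]'
cat > st.py <<'E'
from m import *
def tipstate(pr=True):
    s=bot.observe(); Rt=Rn.from_quat(s['ee_rot']).as_matrix()
    sx=-np.cross(Rt[:,0],Rt[:,2]); sx=sx if sx[0]>0 else -sx
    tip=s['position']+Rt@[-.0064,0,0]+.0895*sx
    if pr: print("tip panel mm",topanel(tip)*1000,"sx",P.T@sx,"F",s['ft_force'],"F panel",P.T@s['ft_force'],"w",s['width'],'t',s['clock'])
    return tip,sx
if __name__=="__main__": tipstate()
E
python3 st.py; python3 - <<'E'
from m import *
for n in("side","top"):
    p,d=bot.snapshot(n); c=bot.camera_params(n)
    hsv=cv2.cvtColor(p,cv2.COLOR_RGB2HSV)
    m=((hsv[...,0]>95)&(hsv[...,0]<130)&(hsv[...,1]>150)&(hsv[...,2]>60)&(d>0))
    v,u=np.nonzero(m);X=topanel(todepth(c,np.c_[u,v],d[v,u]))
    k=(X[:,0]>-.07)&(X[:,0]<-.02)&(abs(X[:,1])<.02)&(abs(X[:,2]-.005)<.012); B=X[k]
    A=np.c_[B[:,0]+.03,B[:,1],np.ones(len(B))]; print(n,"blade z-fit",np.linalg.lstsq(A,B[:,2],rcond=None)[0],len(B),B[:,0].max())
    if n=="side": cv2.imwrite("pics/side3.png",cv2.resize(p[160:330,250:450,::-1],None,fx=3.5,fy=3.5))
E
```

```text
clock: 6.55
position: [0.4926, 0.0117, 0.0575]
ee_rot: [-0.595, 0.385, 0.375, 0.598]
ft_force: [0.2, -0.8, -1.6]
width: 0.0237
tip panel mm [-30.0189   0.425    4.2026] sx [ 1.      0.0021 -0.0004] F [ 0.1864 -0.7543 -1.6207] F panel [-0.5065 -0.7516 -1.5521] w 0.023674447226988693 t 6.55
side blade z-fit [ 0.0245 -0.0115  0.0054] 261 -0.030889978689471714
top blade z-fit [ 0.0179 -0.0089  0.0062] 273 -0.029390623992166322
```

View pics/side3.png

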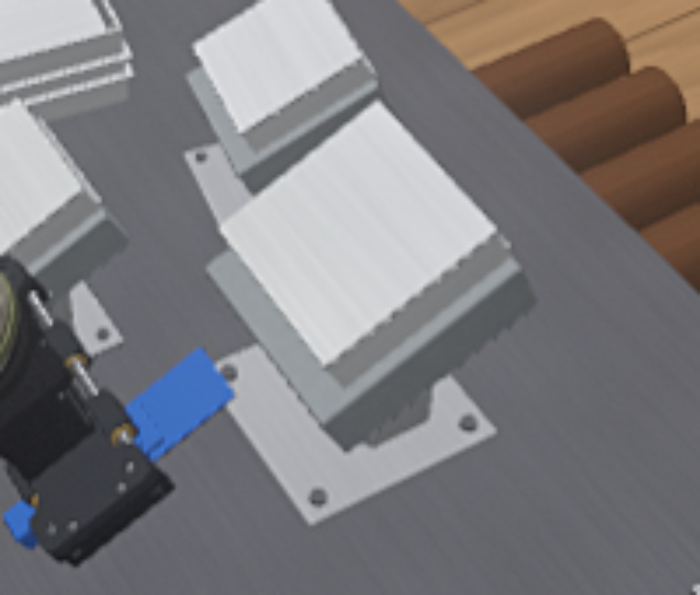

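Blade centre is about 4.2 mm over the panel plane and centred. I'll advance along the slope to the wall, checking the force.

```bash
python3 -m handwheel '[{"twist":[0,0,0],"dp":[1.36,-0.02,0.63],"hand":-1},{"twist":[0,0,0],"dp":[1.36,-0.02,0.63],"hand":-1},{"twist":[0,0,0],"dp":[1.36,-0.02,0.63],"hand":-1},{"twist":[0,0,0],"dp":[0.36,0,0.17],"hand":-1},{"twist":[0,0,0],"dp":[0,0,0],"hand":-1}]';python3 st.py;  python3 - <<'E'
from m import *
for n in("side","top"):
    p,d=bot.snapshot(n); c=bot.camera_params(n)
    hsv=cv2.cvtColor(p,cv2.COLOR_RGB2HSV)
    m=((hsv[...,0]>95)&(hsv[...,0]<130)&(hsv[...,1]>150)&(hsv[...,2]>60)&(d>0))
    v,u=np.nonzero(m);X=topanel(todepth(c,np.c_[u,v],d[v,u]))
    k=(X[:,0]>-.03)&(abs(X[:,1])<.02)&(abs(X[:,2]-.005)<.012); B=X[k]
    A=np.c_[B[:,0]-.02,B[:,1],np.ones(len(B))]; print(n,"blade z-fit",np.linalg.lstsq(A,B[:,2],rcond=None)[0],len(B),B[:,0].max())
    uv,Y=cloud(c,d);Y=topanel(Y)
    k=(abs(Y[:,1])<.065)&(abs(Y[:,1])>.03)&(Y[:,0]>.004)&(Y[:,0]<.020)&(abs(Y[:,2])<.012);C=Y[k];print("  strip z",np.median(C[:,2]),len(C))
    if n=="side": cv2.imwrite("pics/side4.png",cv2.resize(p[160:330,250:450,::-1],None,fx=3.5,fy=3.5))
E
```

```text
clock: 7.15
position: [0.5371, 0.0113, 0.0781]
ee_rot: [-0.595, 0.385, 0.375, 0.598]
ft_force: [-0.2, -0.1, -2.5]
width: 0.0236
tip panel mm [19.0531  0.5823  4.1057] sx [1.     0.0019 0.0002] F [-0.1532 -0.113  -2.4733] F panel [-1.1827 -0.1152 -2.1775] w 0.023639806108862623 t 7.15
side blade z-fit [-0.0045 -0.0093  0.0048] 336 0.017845027165896976
  strip z -0.0009631378591453153 191
top blade z-fit [0.0193 0.0061 0.0057] 287 0.012891378319385256
  strip z -0.00026244890311143815 112
```

View pics/side4.png

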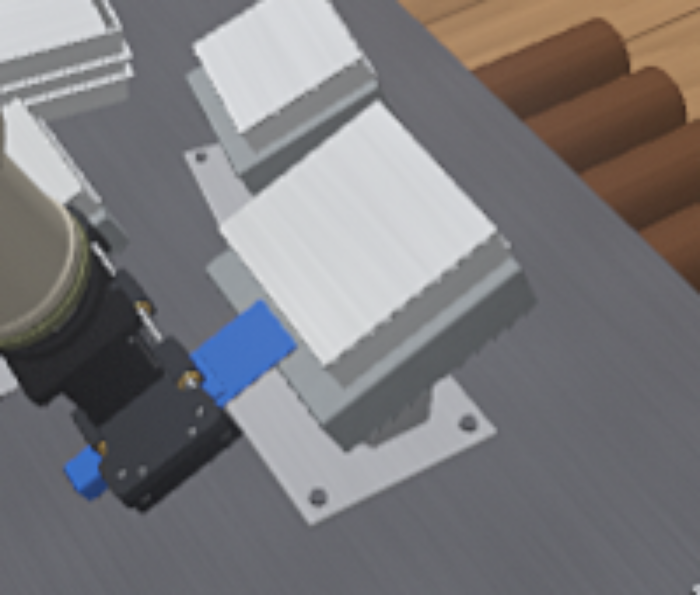

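The blade is just before the front wall, with its top about 5.8 mm above the strip. Inserting 27 mm.

```bash
python3 -m handwheel '[{"twist":[0,0,0],"dp":[0.72,-0.01,0.34],"hand":-1},{"twist":[0,0,0],"dp":[0.72,-0.01,0.34],"hand":-1},{"twist":[0,0,0],"dp":[0.72,-0.01,0.34],"hand":-1},{"twist":[0,0,0],"dp":[0.36,-0.01,0.17],"hand":-1},{"twist":[0,0,0],"dp":[0,0,0],"hand":-1}]' 60;python3 st.py;  python3 - <<'E'
from m import *
n="side"
p,d=bot.snapshot(n); c=bot.camera_params(n)
uv,Y=cloud(c,d);Y=topanel(Y)
k=(abs(Y[:,1])<.05)&(Y[:,0]>.04)&(Y[:,0]<.14)&(abs(Y[:,2]-.036)<.02);C=Y[k]
A=np.c_[C[:,0]-.09,C[:,1],np.ones(len(C))];print("  cover",np.linalg.lstsq(A,C[:,2],rcond=None)[0],len(C))
cv2.imwrite("pics/side5.png",cv2.resize(p[160:330,250:450,::-1],None,fx=3.5,fy=3.5))
E
```

```text
clock: 7.75
position: [0.5628, 0.0108, 0.0899]
ee_rot: [-0.595, 0.385, 0.375, 0.598]
ft_force: [0.1, -0.5, -0.2]
width: 0.0236
tip panel mm [47.3242  0.4878  3.9273] sx [1.     0.0021 0.0002] F [ 0.1026 -0.451  -0.246 ] F panel [-0.0053 -0.4496 -0.269 ] w 0.02362317451928694 t 7.75
  cover [ 0.0012 -0.0027  0.0363] 1815
```

View pics/side5.png

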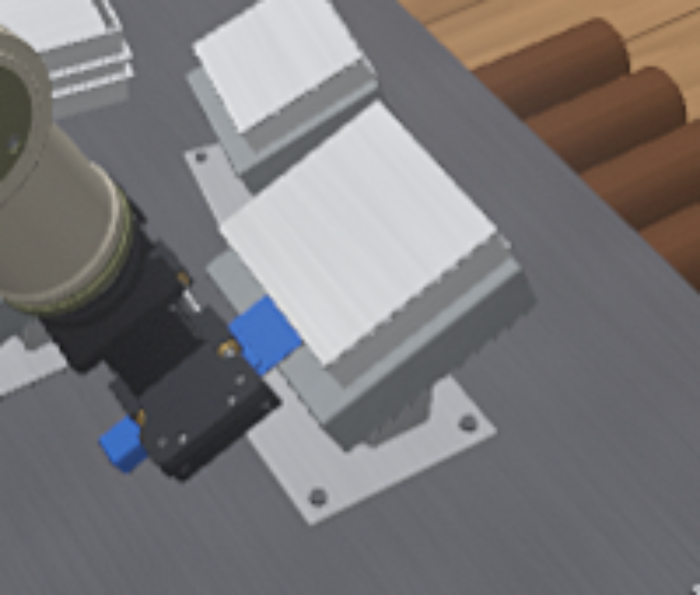

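The blade is inserted about 20 mm behind the wall and the cover is still shut. I'll lever it up along the edge's arc.

```bash
python3 -m handwheel '[{"twist":[0,0,0],"dp":[-0.22,0,0.83],"hand":-1},{"twist":[0,0,0],"dp":[-0.22,0,0.83],"hand":-1},{"twist":[0,0,0],"dp":[-0.21,0,0.83],"hand":-1},{"twist":[0,0,0],"dp":[-0.21,0,0.84],"hand":-1},{"twist":[0,0,0],"dp":[0,0,0],"hand":-1}]';python3 st.py; python3 -m handwheel '[{"twist":[0,0,0],"dp":[-0.05,0,0.8],"hand":-1},{"twist":[0,0,0],"dp":[0,0,0.8],"hand":-1},{"twist":[0,0,0],"dp":[0,0,0.8],"hand":-1},{"twist":[0,0,0],"dp":[0.04,0,0.77],"hand":-1},{"twist":[0,0,0],"dp":[0,0,0],"hand":-1}]';python3 st.py; python3 - <<'E'
from m import *
n="side"
p,d=bot.snapshot(n)
cv2.imwrite("pics/side6.png",cv2.resize(p[130:330,250:450,::-1],None,fx=3,fy=3))
E
```

```text
clock: 8.3
position: [0.5542, 0.011, 0.1248]
ee_rot: [-0.595, 0.384, 0.375, 0.599]
ft_force: [-0.1, -0.2, -0.2]
width: 0.0236
tip panel mm [54.2331  0.5738 39.3541] sx [1.     0.0017 0.0023] F [-0.0822 -0.1707 -0.2169] F panel [-0.164  -0.1718 -0.1629] w 0.02358922839735125 t 8.3
clock: 8.8
position: [0.5543, 0.0109, 0.1561]
ee_rot: [-0.595, 0.384, 0.375, 0.598]
ft_force: [-0.1, 0.5, -0.6]
width: 0.0235
tip panel mm [67.5307  0.4515 67.6661] sx [1.     0.0018 0.0017] F [-0.1373  0.5411 -0.6235] F panel [-0.3947  0.5392 -0.5038] w 0.023484552949008086 t 8.8
```

View pics/side6.png

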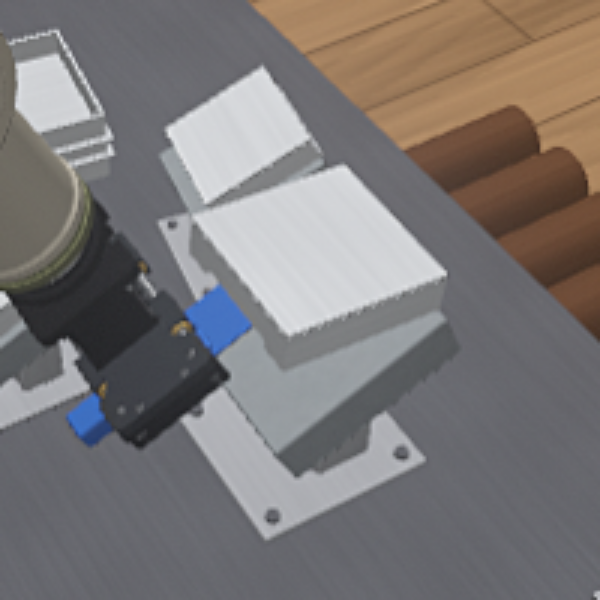

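The cover is levered to about 0.5 rad with the blade under its wall (crop (225,320)). I'll keep swinging it with the scraper.

```bash
python3 -m handwheel '[{"twist":[0,0,0],"dp":[0.15,0,0.77],"hand":-1},{"twist":[0,0,0],"dp":[0.18,0,0.77],"hand":-1},{"twist":[0,0,0],"dp":[0.2,0,0.77],"hand":-1},{"twist":[0,0,0],"dp":[0.23,0,0.77],"hand":-1},{"twist":[0,0,0],"dp":[0.5,-0.02,0.8],"hand":-1},{"twist":[0,0,0],"dp":[0.55,-0.02,0.8],"hand":-1},{"twist":[0,0,0],"dp":[0.65,-0.02,0.8],"hand":-1},{"twist":[0,0,0],"dp":[0.66,-0.02,0.79],"hand":-1},{"twist":[0,0,0],"dp":[0,0,0],"hand":-1}]';python3 st.py; python3 - <<'E'
from m import *
n="side"
p,d=bot.snapshot(n)
cv2.imwrite("pics/side7.png",cv2.resize(p[100:330,220:450,::-1],None,fx=2.6,fy=2.6))
E
```

```text
clock: 9.75
position: [0.5862, 0.0101, 0.2189]
ee_rot: [-0.595, 0.384, 0.375, 0.598]
ft_force: [-0.4, 0.2, -0.7]
width: 0.0234
tip panel mm [123.0006   0.0764 111.0951] sx [1.    0.002 0.002] F [-0.3865  0.236  -0.7178] F panel [-0.6566  0.2306 -0.4858] w 0.0234182493404897 t 9.75
```

View pics/side7.png

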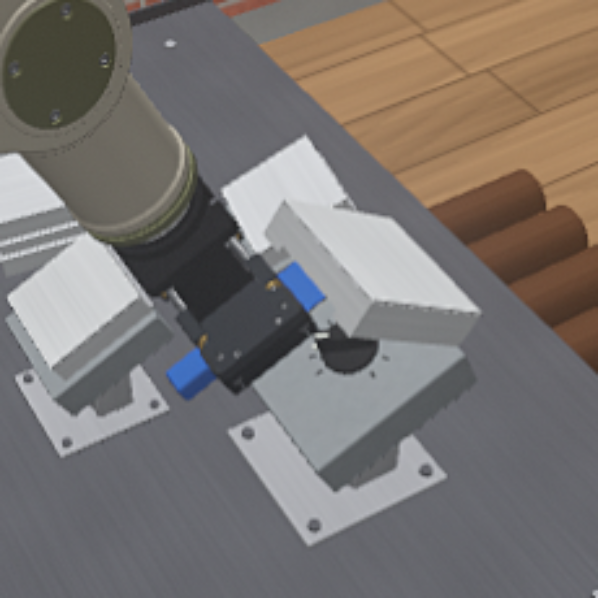

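The cover is at about 1 rad, with the dial's front visible at crop (345,355). Continuing past square.

```bash
python3 -m handwheel '[{"twist":[0,0,0],"dp":[0.78,-0.01,0.5],"hand":-1},{"twist":[0,0,0],"dp":[0.79,-0.01,0.4],"hand":-1},{"twist":[0,0,0],"dp":[0.8,-0.01,0.33],"hand":-1},{"twist":[0,0,0],"dp":[0.8,-0.01,0.28],"hand":-1},{"twist":[0,0,0],"dp":[0.84,-0.01,0.2],"hand":-1},{"twist":[0,0,0],"dp":[0.84,-0.01,0.12],"hand":-1},{"twist":[0,0,0],"dp":[0.84,-0.01,0.08],"hand":-1},{"twist":[0,0,0],"dp":[0.83,-0.01,0.02],"hand":-1},{"twist":[0,0,0],"dp":[0,0,0],"hand":-1}]';python3 st.py; python3 - <<'E'
from m import *
n="side"
p,d=bot.snapshot(n)
cv2.imwrite("pics/side8.png",cv2.resize(p[60:330,200:450,::-1],None,fx=2.3,fy=2.3))
E
```

```text
clock: 10.7
position: [0.6508, 0.0092, 0.2365]
ee_rot: [-0.595, 0.385, 0.375, 0.598]
ft_force: [-0.4, 0.6, -0.5]
width: 0.0234
tip panel mm [189.0359   0.1743  99.5864] sx [ 1.      0.0024 -0.    ] F [-0.4397  0.606  -0.5226] F panel [-0.627   0.5998 -0.2843] w 0.023377066639403487 t 10.7
```

View pics/side8.png

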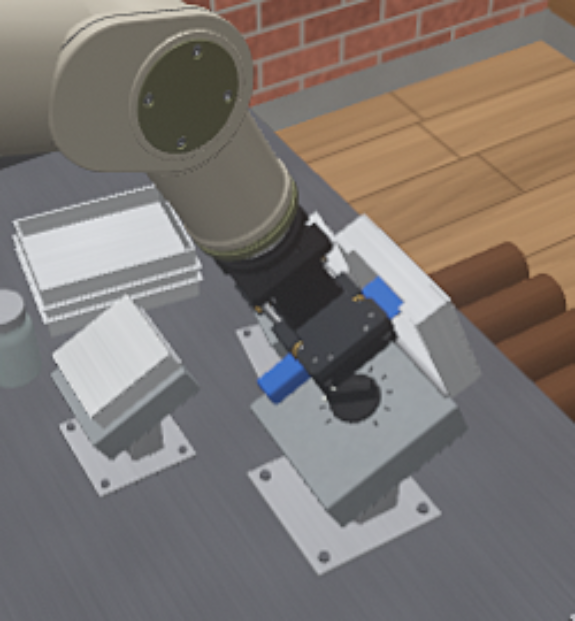

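The cover is about square to the panel. Continuing to about 2.1 rad.

```bash
python3 -m handwheel '[{"twist":[0,0,0],"dp":[0.8,-0.01,-0.05],"hand":-1},{"twist":[0,0,0],"dp":[0.8,-0.01,-0.12],"hand":-1},{"twist":[0,0,0],"dp":[0.8,-0.01,-0.2],"hand":-1},{"twist":[0,0,0],"dp":[0.78,-0.01,-0.27],"hand":-1},{"twist":[0,0,0],"dp":[0.65,-0.01,-0.35],"hand":-1},{"twist":[0,0,0],"dp":[0.65,-0.01,-0.38],"hand":-1},{"twist":[0,0,0],"dp":[0.56,-0.01,-0.38],"hand":-1},{"twist":[0,0,0],"dp":[0.4,-0.01,-0.2],"hand":-1},{"twist":[0,0,0],"dp":[0,0,0],"hand":-1},{"twist":[0,0,0],"dp":[0,0,0],"hand":-1}]';python3 st.py; python3 - <<'E'
from m import *
for n in ("side","top"):
    p,d=bot.snapshot(n)
    b=(200,60,450,330) if n=="side" else (240,120,420,300)
    cv2.imwrite(f"pics/{n}9.png",cv2.resize(p[b[1]:b[3],b[0]:b[2],::-1],None,fx=2.3,fy=2.3))
E
```

```text
clock: 11.75
position: [0.7042, 0.0084, 0.217]
ee_rot: [-0.595, 0.385, 0.375, 0.598]
ft_force: [0.1, 0.1, -1.5]
width: 0.0235
tip panel mm [229.2072   0.029   59.3206] sx [ 1.      0.0021 -0.0004] F [ 0.0589  0.0581 -1.4904] F panel [-0.5772  0.0589 -1.3753] w 0.02347067156354012 t 11.75
```

View pics/side9.png

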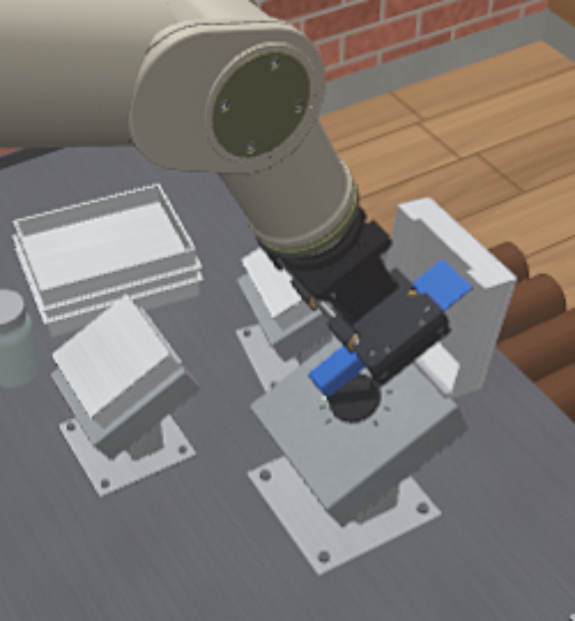

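The cover is past vertical, at about 2.1 rad by geometry, and the blade rests on its inside (crop (445,285)). I'll retreat and lay the scraper back where it was.

```bash
python3 -m handwheel '[{"twist":[0,0,0],"dp":[-1,0,0],"hand":-1},{"twist":[0,0,0],"dp":[-2.2,0,0],"hand":-1},{"twist":[0,0,0],"dp":[-3,0,0],"hand":-1},{"twist":[0,0,0],"dp":[-3.5,0,0],"hand":-1},{"twist":[0,0,0],"dp":[-3.5,0,0],"hand":-1},{"twist":[0,0,0],"dp":[-3.5,0,0],"hand":-1},{"twist":[0,0,0],"dp":[-3.5,-1,0],"hand":-1},{"twist":[0,0,0],"dp":[-2.5,-2.5,0],"hand":-1},{"twist":[0,0.08,0],"dp":[-1,-3,-1],"hand":-1},{"twist":[0,0.08,0],"dp":[0,-3.5,-1],"hand":-1},{"twist":[0,0.08,0],"dp":[0,-3.5,-1],"hand":-1},{"twist":[0,0.08,0],"dp":[0,-3,-1],"hand":-1}]'; python3 -m handwheel '[{"twist":[0,0.07,0],"dp":[0,-1.5,-2],"hand":-1},{"twist":[0,0.046,0],"dp":[0,-0.3,-2],"hand":-1},{"twist":[0,0,0],"dp":[0,0,-2.5],"hand":-1},{"twist":[0,0,0],"dp":[0,0,-2.5],"hand":-1},{"twist":[0,0,0],"dp":[0,0,-2],"hand":-1},{"twist":[0,0,0],"dp":[0,0,-1.5],"hand":-1},{"twist":[0,0,0],"dp":[0,0,-1],"hand":-1},{"twist":[0,0,0],"dp":[0,0,0],"hand":-1},{"twist":[0,0,0],"dp":[0,0,0],"hand":-1}]'; python3 - <<'E'
from m import *
s=bot.observe(); print(s['position'],Rn.from_quat(s['ee_rot']).as_matrix())
E
```

```text
clock: 13.05
position: [0.4667, -0.1582, 0.1776]
ee_rot: [-0.527, 0.475, 0.466, 0.529]
ft_force: [-0.3, 0.4, -2.3]
width: 0.0235
clock: 13.95
position: [0.4675, -0.1747, 0.0427]
ee_rot: [-0.5, 0.505, 0.495, 0.501]
ft_force: [-0.1, -0.1, 0.3]
width: 0.0235
[ 0.4675 -0.1747  0.0427] [[ 0.0006 -0.9999  0.0106]
 [-0.0089  0.0106  0.9999]
 [-1.     -0.0007 -0.0089]]
```

Level now. I'll look for pitch error of the held scraper while lowering.

```bash
python3 -m handwheel '[{"twist":[-0.009,0,0],"dp":[0,0,-1.5],"hand":-1},{"twist":[0,0,0],"dp":[0,0,-1.2],"hand":-1},{"twist":[0,0,0],"dp":[0,0,-0.6],"hand":-1},{"twist":[0,0,0],"dp":[0,0,-0.3],"hand":-1},{"twist":[0,0,0],"dp":[0,0,0],"hand":-1},{"twist":[0,0,0],"dp":[0,0,0],"hand":-1}]'; python3 - <<'E'
from m import *
for n in("side","top"):
    p,d=bot.snapshot(n); c=bot.camera_params(n)
    hsv=cv2.cvtColor(p,cv2.COLOR_RGB2HSV)
    m=((hsv[...,0]>95)&(hsv[...,0]<130)&(hsv[...,1]>150)&(hsv[...,2]>60)&(d>0))
    v,u=np.nonzero(m);X=todepth(c,np.c_[u,v],d[v,u])
    for lo,hi in((.36,.42),(.505,.53),(.53,.56)):
        k=(X[:,0]>lo)&(X[:,0]<hi); print(n,lo,np.median(X[k],0) if k.sum() else None,k.sum())
E
```

```text
clock: 14.55
position: [0.4674, -0.1748, 0.0064]
ee_rot: [-0.502, 0.507, 0.493, 0.498]
ft_force: [0.2, 0.0, 0.2]
width: 0.0229
side 0.36 [ 0.4051 -0.1795  0.021 ] 159
side 0.505 [ 0.5272 -0.1934  0.0153] 12
side 0.53 [ 0.5441 -0.177   0.0141] 237
top 0.36 None 0
top 0.505 [ 0.5203 -0.1646  0.0142] 96
top 0.53 [ 0.5427 -0.1723  0.0144] 184
```

The scraper is level and about 3 mm up. I'll lower the last 3 mm and release.

```bash
python3 -m handwheel '[{"twist":[0,0,0],"dp":[0,0,-0.2],"hand":-1},{"twist":[0,0,0],"dp":[0,0,-0.1],"hand":-1},{"twist":[0,0,0],"dp":[0,0,0],"hand":-1}]'; python3 -m handwheel '[{"twist":[0,0,0],"dp":[0,0,0],"hand":-0.2},{"twist":[0,0,0],"dp":[0,0,0],"hand":0.3},{"twist":[0,0,0],"dp":[0,0,0],"hand":0.3},{"twist":[0,0,0],"dp":[0,0,2],"hand":0.3},{"twist":[0,0,0],"dp":[0,0,4],"hand":0.3},{"twist":[0,0,0],"dp":[0,0,5],"hand":0.3},{"twist":[0,0,0],"dp":[0,0,5],"hand":0.3},{"twist":[0,0,0],"dp":[-2,0,5],"hand":0.3},{"twist":[0,0,0],"dp":[-3,0,5],"hand":0.3},{"twist":[0,0,0],"dp":[-2,0,0],"hand":0.3}]' 30; python3 - <<'E'
from m import *
for n in ("side","top"):
    p,d=bot.snapshot(n); np.savez(n+"10.npz",p=p,d=d)
    b=(200,60,450,420) if n=="side" else (280,110,440,330)
    cv2.imwrite(f"pics/{n}10.png",cv2.resize(p[b[1]:b[3],b[0]:b[2],::-1],None,fx=(2.3,1.66)[n=="side"] if 0 else (1.66 if n=="side" else 2.7),fy=(1.66 if n=="side" else 2.7)))
    if n=="side": cv2.imwrite("pics/dial10.png",cv2.resize(p[190:280,300:410,::-1],None,fx=6,fy=6,interpolation=cv2.INTER_CUBIC))
E
```

```text
clock: 14.95
position: [0.4675, -0.1745, 0.0037]
ee_rot: [-0.502, 0.507, 0.493, 0.498]
ft_force: [-2.8, 2.0, 11.0]
width: 0.0238
clock: 15.95
position: [0.4041, -0.1759, 0.2571]
ee_rot: [-0.503, 0.505, 0.491, 0.501]
ft_force: [0.5, -0.3, -1.5]
width: 0.0566
```

View pics/side10.png

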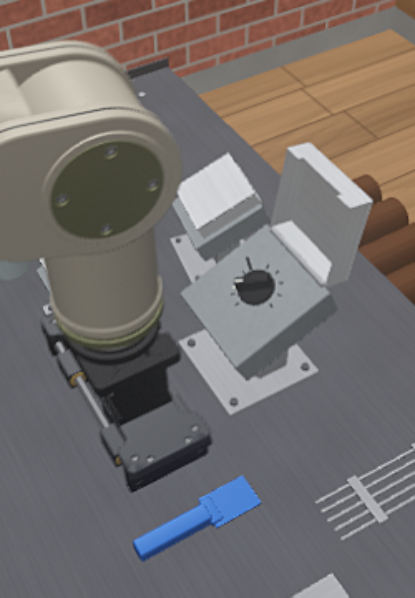

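View pics/top10.png

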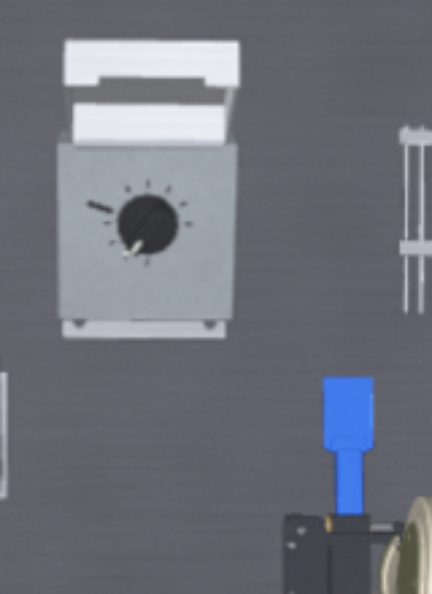

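View pics/dial10.png

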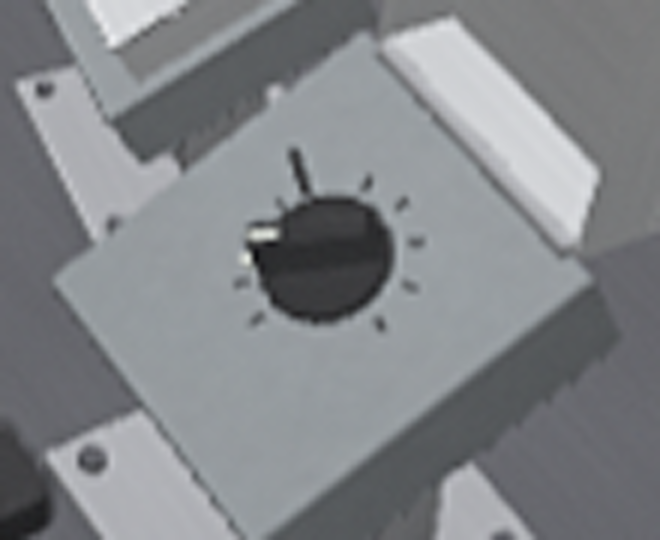

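The scraper lies flat at top crop (348,440). The cover is open past vertical. The dial pointer (top crop (130,250)) points front-left, and the long mark is at (100,207). Measuring both angles.

```bash
cat > dial.py <<'E'
from m import *
def dial(n,p,d,hand=None):
    c=bot.camera_params(n)
    def onp(uv,h): 
        return topanel(onplane(c,uv,(toworld([0,0,h])@ne),ne))
    v,u=np.mgrid[0:480,0:640]; uv=np.c_[u.ravel(),v.ravel()]
    Q0=onp(uv,0.0); g=cv2.cvtColor(p,cv2.COLOR_RGB2GRAY).ravel().astype(float)
    sat=cv2.cvtColor(p,cv2.COLOR_RGB2HSV)[...,1].ravel()
    # mark: dark on panel in ring 34..53
    r=np.hypot(Q0[:,0]-.087,Q0[:,1]); k=(r>.036)&(r<.052)&(g<95)&(Q0[:,1]>0)
    a=np.arctan2(Q0[k,1],-(Q0[k,0]-.087))
    print(n,"mark",np.median(a) if k.any() else None,k.sum(), Q0[k].mean(0) if k.any() else None)
    # pointer h=9mm white
    Q=onp(uv,.009); r=np.hypot(Q[:,0]-.087,Q[:,1]); k=(r>.014)&(r<.034)&(g>175)
    a=np.arctan2(Q[k,1],-(Q[k,0]-.087)); print("  pointer",np.median(a) if k.any() else None,k.sum(), np.c_[r[k],a][:14].round(3).tolist())
    k=(r<.024)&(g<70); print("  disc centre",(Q[k,:2].max(0)+Q[k,:2].min(0))/2 if k.any() else None)
    uvd,Y=cloud(c,d);Y=topanel(Y)
    # cover inner plate
    k=(abs(Y[:,1])<.055)&(Y[:,0]>.15)&(Y[:,0]<.30)&(Y[:,2]>.03)&(Y[:,2]<.16)
    if k.sum()>30:
        C=Y[k]; 
        f=np.polyfit(C[:,2],C[:,0],1); res=C[:,0]-np.polyval(f,C[:,2]); i=abs(res)<.01; f=np.polyfit(C[i,2],C[i,0],1); print("  cover angle est",np.pi/2+np.arctan(f[0]),k.sum(),i.sum())
if __name__=="__main__":
    import sys
    for n in("side","top"):
        if len(sys.argv)>1: z=np.load(n+sys.argv[1]+".npz");p,d=z['p'],z['d']
        else: p,d=bot.snapshot(n)
        dial(n,p,d)
E
python3 dial.py 10
```

```text
side mark 1.886404200520078 10 [0.0984 0.0418 0.    ]
  pointer 1.0421793667287103 12 [[0.03, 1.087], [0.027, 1.113], [0.025, 1.145], [0.023, 1.182], [0.029, 1.009], [0.026, 1.03], [0.024, 1.055], [0.022, 1.085], [0.031, 0.748], [0.029, 0.746], [0.031, 0.667], [0.029, 0.659]]
  disc centre [ 0.0875 -0.0005]
  cover angle est 1.8727706183178454 1002 806
top mark 1.8943399970989778 9 [ 0.1009  0.0425 -0.    ]
  pointer 0.5852192864207013 9 [[0.019, 0.585], [0.018, 0.48], [0.021, 0.523], [0.024, 0.554], [0.023, 0.471], [0.032, 0.758], [0.03, 0.704], [0.029, 0.644], [0.032, 0.656]]
  disc centre [0.0874 0.0005]
  cover angle est 1.7920468000272545 797 570
```

```bash
python3 - <<'E'
from m import *
for n in("side","top"):
    z=np.load(n+"10.npz");d=z['d'];c=bot.camera_params(n)
    uv,Y=cloud(c,d);Y=topanel(Y)
    k=(abs(Y[:,1])<.05)&(Y[:,0]>.15)&(Y[:,0]<.32)&(Y[:,2]>-.03)&(Y[:,2]<.17); C=Y[k]
    for lo in np.arange(-.03,.16,.01):
        i=(C[:,2]>=lo)&(C[:,2]<lo+.01)
        if i.sum()>3: print(n,round(lo+.005,3),np.percentile(C[i,0],[10,50,90]),i.sum())
E
```

```text
side -0.015 [0.1764 0.1821 0.1867] 162
side -0.005 [0.1617 0.1717 0.1921] 364
side 0.005 [0.1522 0.1592 0.1984] 288
side 0.015 [0.2007 0.2033 0.2061] 118
side 0.025 [0.2073 0.2099 0.2127] 123
side 0.035 [0.2135 0.2161 0.2187] 121
side 0.045 [0.2194 0.2226 0.2254] 125
side 0.055 [0.2261 0.2288 0.232 ] 136
side 0.065 [0.232  0.2347 0.2371] 84
side 0.085 [0.2531 0.2545 0.2551] 4
side 0.095 [0.2416 0.2474 0.2525] 213
side 0.105 [0.2287 0.2336 0.24  ] 232
top -0.015 [0.1748 0.1815 0.1857] 198
top -0.005 [0.1628 0.1722 0.1913] 454
top 0.005 [0.1525 0.1593 0.198 ] 320
top 0.015 [0.2014 0.204  0.2071] 98
top 0.025 [0.2076 0.2105 0.2133] 80
top 0.035 [0.2137 0.2148 0.2171] 49
top 0.085 [0.2489 0.2513 0.2523] 7
top 0.095 [0.2409 0.247  0.2521] 310
top 0.105 [0.23   0.2358 0.2417] 316
top 0.115 [0.2251 0.2273 0.232 ] 16
```

The inner plate's slope gives a cover angle of about 2.13 rad. The dial is at about 0.69 rad and the mark at 1.89, so I need about 1.21 rad clockwise. Moving to above the dial, aligned with the bar.

```bash
python3 -m handwheel '[{"twist":[0,-0.073,0],"dp":[1,3,1],"hand":-0.2},{"twist":[0,-0.073,0],"dp":[2,3,1],"hand":-0.2},{"twist":[0,-0.073,0],"dp":[2,3,0],"hand":-0.2},{"twist":[0,-0.073,0],"dp":[2,3,0],"hand":-0.2},{"twist":[0,-0.073,0],"dp":[2,3,0],"hand":-0.2},{"twist":[0,-0.071,0],"dp":[2,3,0],"hand":-0.2},{"twist":[0.0486,0,-0.1042],"dp":[2,0.5,0],"hand":-0.2},{"twist":[0.0486,0,-0.1042],"dp":[2,0,0],"hand":-0.2},{"twist":[0.0486,0,-0.1042],"dp":[2,0,0],"hand":-0.2},{"twist":[0.0486,0,-0.1042],"dp":[2,0,0],"hand":-0.2},{"twist":[0.0486,0,-0.1042],"dp":[2,0,-0.5],"hand":-0.2},{"twist":[0.0486,0,-0.1042],"dp":[2,0,-0.5],"hand":-0.2}]';
cat > ds.py <<'E'
from m import *
s=bot.observe(); Rt=Rn.from_quat(s['ee_rot']).as_matrix()
T=P.T@Rt; zz=T[:,2]*(1 if T[1,2]>0 or T[0,2]>0 else -1)
tgt=np.array([.087,0,.011]); 
print("TCP panel mm",topanel(s['position'])*1000,"tool x",T[:,0],"jaw cw angle",np.arctan2(zz[0],zz[1]),"w",s['width'])
print("joints",s['joint_pos'],"F",s['ft_force'],"M",s['moment'],'t',s['clock'])
print("to target cm world",(toworld(tgt)-s['position'])*100)
E
python3 -m handwheel '[{"twist":[0,0,0],"dp":[0,0,0],"hand":-0.2},{"twist":[0,0,0],"dp":[0,0,0],"hand":-0.2}]'; python3 ds.py
```

```text
clock: 17.25
position: [0.634, 0.0105, 0.2608]
ee_rot: [-0.356, 0.495, 0.222, 0.761]
ft_force: [-0.1, -0.7, 0.5]
width: 0.035
clock: 17.45
position: [0.6328, 0.0102, 0.2608]
ee_rot: [-0.358, 0.495, 0.224, 0.759]
ft_force: [0.4, 0.4, -0.0]
width: 0.0351
TCP panel mm [ 93.405    0.6618 122.7893] tool x [-0.0141 -0.0095 -0.9999] jaw cw angle 0.68562862512882 w 0.035120229694584525
joints [-0.6878  0.0041  0.5711  1.8256  0.0779  0.8961  0.716 ] F [ 0.3851  0.3567 -0.018 ] M [-0.058   0.4772  0.0155] t 17.45
to target cm world [  4.1426  -0.124  -10.4022]
```

```bash
python3 -m handwheel '[{"twist":[0.0086,-0.014,0.004],"dp":[0.6,-0.02,-1.5],"hand":-0.2},{"twist":[0,0,0],"dp":[0.6,-0.02,-1.5],"hand":-0.2},{"twist":[0,0,0],"dp":[0.6,-0.02,-1.5],"hand":-0.2},{"twist":[0,0,0],"dp":[0.6,-0.03,-1.5],"hand":-0.2},{"twist":[0,0,0],"dp":[0.5,-0.03,-1.2],"hand":-0.2},{"twist":[0,0,0],"dp":[0,0,0],"hand":-0.2},{"twist":[0,0,0],"dp":[0,0,0],"hand":-0.2}]'; python3 ds.py;python3 - <<'E'
from m import *
for n in ("side","top"):
    p,d=bot.snapshot(n)
    b=(260,120,440,290) if n=="side" else (260,110,400,250)
    cv2.imwrite(f"pics/{n}11.png",cv2.resize(p[b[1]:b[3],b[0]:b[2],::-1],None,fx=3.4,fy=3.4))
E
```

```text
clock: 18.15
position: [0.6618, 0.0091, 0.1906]
ee_rot: [-0.357, 0.487, 0.225, 0.765]
ft_force: [-0.0, -0.7, 0.1]
width: 0.0349
TCP panel mm [90.0449 -0.0066 46.9038] tool x [ 0.0021  0.0017 -1.    ] jaw cw angle 0.6873173390385912 w 0.034860951027903535
joints [-0.6491  0.1361  0.5874  1.8683 -0.0545  0.7231  0.8201] F [-0.043  -0.6577  0.139 ] M [-0.0045  0.5182  0.0063] t 18.15
to target cm world [ 1.2413 -0.0167 -3.3827]
```

View pics/side11.png

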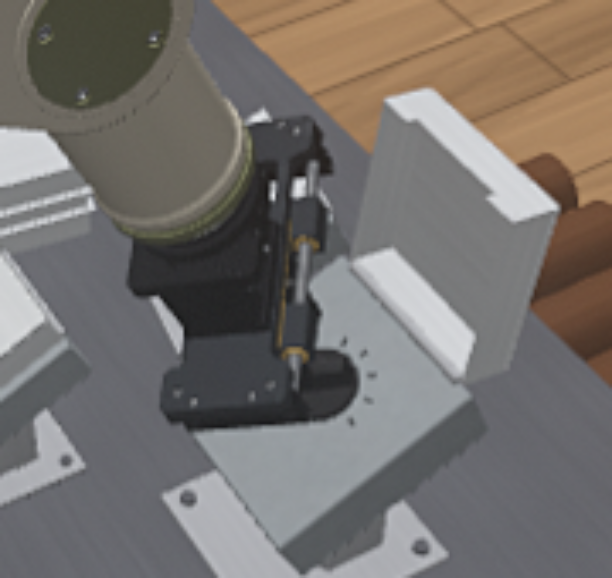

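View pics/top11.png

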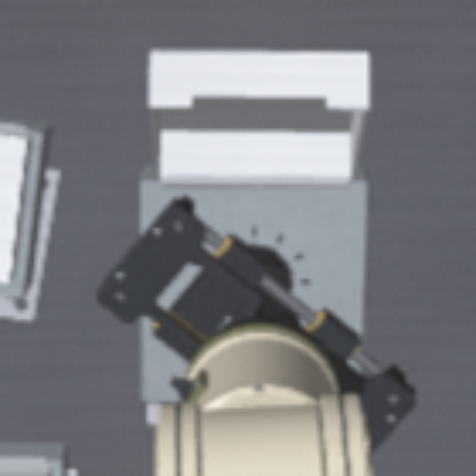

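The fingers are over the dial and the jaws lie across the bar (side crop (330,370)). The cover is clear. I'll descend and close gently.

```bash
python3 -m handwheel '[{"twist":[0,0,0],"dp":[0.4,0,-1.1],"hand":-0.2},{"twist":[0,0,0],"dp":[0.4,0,-1.1],"hand":-0.2},{"twist":[0,0,0],"dp":[0.3,0,-0.8],"hand":-0.2},{"twist":[0,0,0],"dp":[0.14,-0.02,-0.4],"hand":-0.2},{"twist":[0,0,0],"dp":[0,0,0],"hand":-0.2},{"twist":[0,0,0],"dp":[0,0,0],"hand":-0.2}]'; python3 ds.py
```

```text
clock: 18.85
position: [0.6744, 0.0089, 0.1564]
ee_rot: [-0.357, 0.487, 0.224, 0.765]
ft_force: [-0.1, 0.8, -0.2]
width: 0.0347
TCP panel mm [87.028  -0.0998 10.6075] tool x [ 0.0022  0.0016 -1.    ] jaw cw angle 0.6878526935123379 w 0.0347407609461568
joints [-0.6186  0.2086  0.5748  1.8748 -0.1233  0.6558  0.8716] F [-0.0508  0.8441 -0.1961] M [-0.016   0.557  -0.0174] t 18.85
to target cm world [-0.019   0.0102  0.0344]
```

```bash
python3 -m handwheel '[{"twist":[0,0,0],"dp":[0,0,0],"hand":-0.5},{"twist":[0,0,0],"dp":[0,0,0],"hand":-0.8},{"twist":[0,0,0],"dp":[0,0,0],"hand":-1},{"twist":[0,0,0],"dp":[0,0,0],"hand":-1},{"twist":[0,0,0],"dp":[0,0,0],"hand":-1}]' 25; python3 ds.py
```

```text
clock: 19.35
position: [0.6745, 0.0091, 0.1567]
ee_rot: [-0.357, 0.487, 0.225, 0.765]
ft_force: [-0.6, 1.4, 0.8]
width: 0.012
TCP panel mm [87.2908  0.1903 10.8317] tool x [ 0.0028  0.0021 -1.    ] jaw cw angle 0.6877544122416535 w 0.01201735530730206
joints [-0.6189  0.2081  0.5747  1.8747 -0.1235  0.6556  0.8717] F [-0.5759  1.4329  0.7901] M [0.0331 0.4599 0.0315] t 19.35
to target cm world [-0.0337 -0.0186  0.003 ]
```

The jaws hold the bar (12.0 mm). Turning clockwise half way.

```bash
python3 -m handwheel '[{"twist":[0.0423,-0.0006,-0.0906],"dp":[0,0,0],"hand":-1},{"twist":[0.0423,-0.0006,-0.0906],"dp":[0,0,0],"hand":-1},{"twist":[0.0423,-0.0006,-0.0906],"dp":[0,0,0],"hand":-1},{"twist":[0.0423,-0.0006,-0.0906],"dp":[0,0,0],"hand":-1},{"twist":[0.0423,-0.0006,-0.0906],"dp":[0,0,0],"hand":-1},{"twist":[0.0423,-0.0006,-0.0906],"dp":[0,0,0],"hand":-1},{"twist":[0,0,0],"dp":[0,0,0],"hand":-1}]'; python3 ds.py; python3 - <<'E'
from m import *
for n in ("side","top"):
    p,d=bot.snapshot(n)
    b=(260,120,440,290) if n=="side" else (260,110,400,250)
    cv2.imwrite(f"pics/{n}12.png",cv2.resize(p[b[1]:b[3],b[0]:b[2],::-1],None,fx=3.4,fy=3.4))
E
```

```text
clock: 20.05
position: [0.6745, 0.0091, 0.1567]
ee_rot: [-0.115, 0.531, 0.07, 0.837]
ft_force: [-0.6, -1.1, 1.7]
width: 0.0115
TCP panel mm [87.261   0.1896 10.8078] tool x [ 0.0036  0.0007 -1.    ] jaw cw angle 1.2891741554439398 w 0.011485466326828153
joints [-0.7091  0.2191  0.6783  1.8793 -0.165   0.6557  0.3034] F [-0.5732 -1.089   1.7485] M [-0.1421  0.4585 -0.0375] t 20.05
to target cm world [-0.032  -0.0185  0.0064]
```

View pics/top12.png

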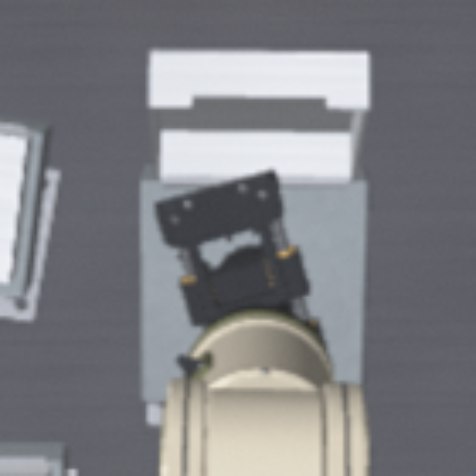

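View pics/side12.png

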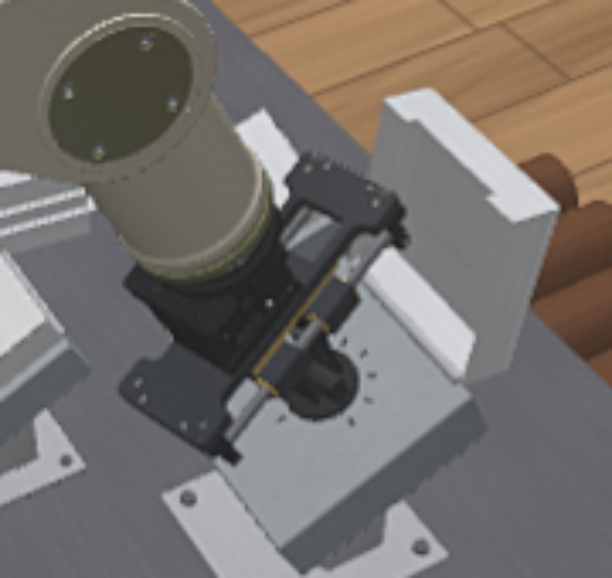

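The dial turns with the jaws (bar at side crop (325,375)) and the body clears the cover. Turning the remaining 0.61 rad.

```bash
python3 -m handwheel '[{"twist":[0.0423,-0.0006,-0.0906],"dp":[0,0,0],"hand":-1},{"twist":[0.0423,-0.0006,-0.0906],"dp":[0,0,0],"hand":-1},{"twist":[0.0423,-0.0006,-0.0906],"dp":[0,0,0],"hand":-1},{"twist":[0.0423,-0.0006,-0.0906],"dp":[0,0,0],"hand":-1},{"twist":[0.0423,-0.0006,-0.0906],"dp":[0,0,0],"hand":-1},{"twist":[0.0423,-0.0006,-0.0906],"dp":[0,0,0],"hand":-1},{"twist":[0.004,0,-0.009],"dp":[0,0,0],"hand":-1},{"twist":[0,0,0],"dp":[0,0,0],"hand":-1},{"twist":[0,0,0],"dp":[0,0,0],"hand":-1}]'; python3 ds.py; python3 - <<'E'
from m import *
for n in ("side","top"):
    p,d=bot.snapshot(n)
    b=(260,120,440,290) if n=="side" else (260,110,400,250)
    cv2.imwrite(f"pics/{n}13.png",cv2.resize(p[b[1]:b[3],b[0]:b[2],::-1],None,fx=3.4,fy=3.4))
E
```

```text
clock: 21.05
position: [0.6745, 0.0091, 0.1566]
ee_rot: [0.139, 0.528, -0.093, 0.833]
ft_force: [-3.0, 0.2, 5.3]
width: 0.0119
TCP panel mm [87.183   0.1469 10.7631] tool x [ 0.0033 -0.001  -1.    ] jaw cw angle 1.894406432734353 w 0.01190215085227121
joints [-0.8055  0.2368  0.7919  1.883  -0.2184  0.6589 -0.2593] F [-2.9598  0.202   5.2645] M [0.0103 0.5846 0.0207] t 21.05
to target cm world [-0.0268 -0.0143  0.0137]
```

View pics/side13.png

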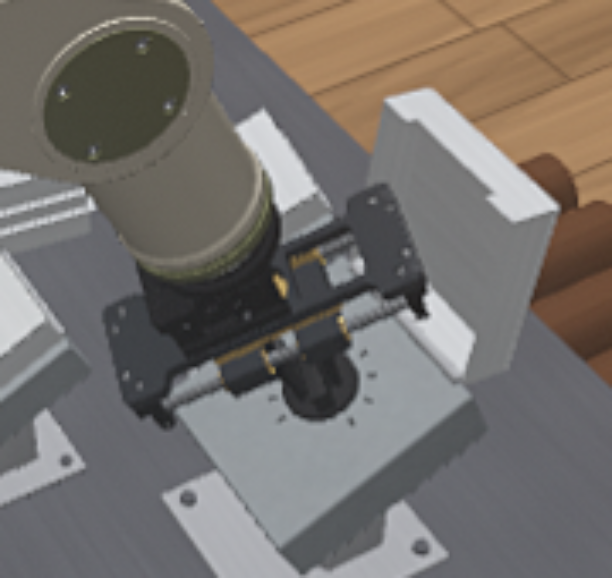

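The jaw angle is 1.894, and the jaws still hold the bar. Releasing and retracting straight along the panel normal.

```bash
python3 -m handwheel '[{"twist":[0,0,0],"dp":[0,0,0],"hand":-0.7},{"twist":[0,0,0],"dp":[0,0,0],"hand":-0.4},{"twist":[0,0,0],"dp":[0,0,0],"hand":-0.4},{"twist":[0,0,0],"dp":[-0.3,0,0.7],"hand":-0.4},{"twist":[0,0,0],"dp":[-0.6,0,1.3],"hand":-0.4},{"twist":[0,0,0],"dp":[-1,0,2.1],"hand":-0.4},{"twist":[0,0,0],"dp":[-1.5,0,2.5],"hand":-0.4},{"twist":[0,0,0],"dp":[-3,0,2],"hand":-0.4},{"twist":[0,0,0],"dp":[-4,0,1],"hand":-0.4},{"twist":[0,0,0],"dp":[-4,0,0],"hand":-0.4},{"twist":[0,0,0],"dp":[-3,2,0],"hand":-0.4},{"twist":[0,0,0],"dp":[-2,3,0],"hand":-0.4}]'; python3 -m handwheel '[{"twist":[0,0,0],"dp":[-1,3,0],"hand":-0.4},{"twist":[0,0,0],"dp":[0,3,0],"hand":-0.4},{"twist":[0,0,0],"dp":[0,3,0],"hand":-0.4},{"twist":[0,0,0],"dp":[0,0,0],"hand":-0.4}]';python3 - <<'E'
from dial import *
for n in ("side","top"):
    p,d=bot.snapshot(n); np.savez(n+"14.npz",p=p,d=d); dial(n,p,d)
    cv2.imwrite(f"pics/{n}14.png",p[:,:,::-1])
    b=(290,170,410,280) if n=="side" else (270,130,400,250)
    cv2.imwrite(f"pics/{n}14c.png",cv2.resize(p[b[1]:b[3],b[0]:b[2],::-1],None,fx=5,fy=5,interpolation=cv2.INTER_CUBIC))
E
```

```text
clock: 22.35
position: [0.4789, 0.058, 0.2533]
ee_rot: [0.142, 0.527, -0.094, 0.833]
ft_force: [0.5, 1.4, -0.1]
width: 0.0264
clock: 22.75
position: [0.4699, 0.1523, 0.2527]
ee_rot: [0.139, 0.528, -0.092, 0.833]
ft_force: [-0.4, -0.5, -0.7]
width: 0.0262
side mark 1.8781659252377487 12 [0.0971 0.0407 0.    ]
  pointer 1.7734618611966149 5 [[0.032, 1.773], [0.029, 1.74], [0.028, 1.81], [0.026, 1.775], [0.023, 1.733]]
  disc centre [ 0.0868 -0.0005]
  cover angle est 1.8759735312604184 1002 814
top mark 1.8943399970989778 9 [ 0.1009  0.0425 -0.    ]
  pointer 1.8061173818736413 15 [[0.032, 1.876], [0.03, 1.898], [0.028, 1.925], [0.026, 1.955], [0.032, 1.806], [0.03, 1.824], [0.027, 1.845], [0.025, 1.87], [0.031, 1.734], [0.029, 1.747], [0.027, 1.762], [0.02, 1.595], [0.017, 1.599], [0.015, 1.604]]
  disc centre [0.0874 0.0005]
  cover angle est 1.8038503902141088 799 571
```

View pics/side14.png

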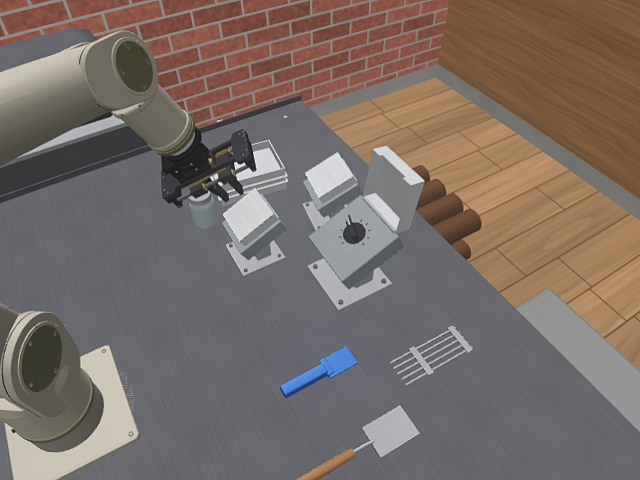

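View pics/top14c.png

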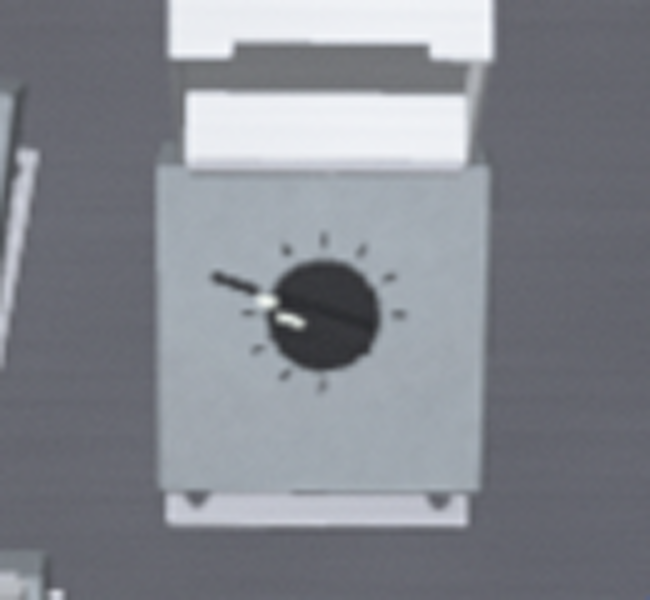

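View pics/side14c.png

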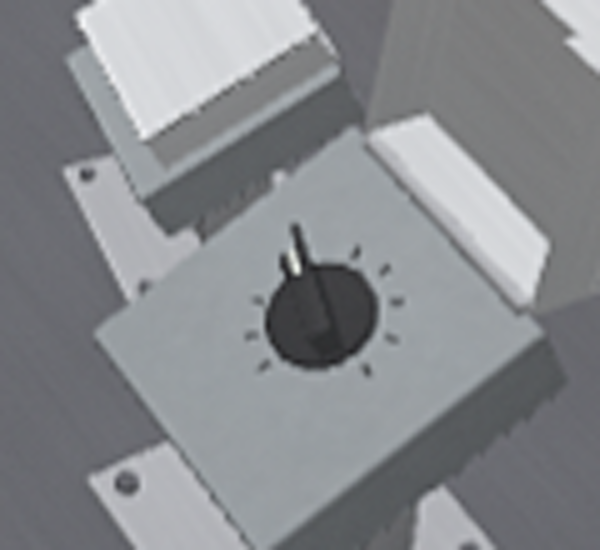

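The pointer nose (top crop (265,300)) lines up with the long mark (235,285). The white-pixel estimate (1.77 side, 1.82 top) is a bit below the jaw angle of 1.894. I'll check this sharper using bar geometry.

```bash
python3 - <<'E'
from m import *
for n in("top","side"):
    c=bot.camera_params(n); z=np.load(n+"14.npz");p=z['p'];b=(270,130) if n=="top" else (290,170)
    Xp=lambda r,th,h:toworld([.087-r*np.cos(th),r*np.sin(th),h])
    for th in(1.78,1.9,2.02): print(n,th,"nose tip h9 crop px",(proj(c,[Xp(.030,th,.009),Xp(.023,th,.027),Xp(.012,th,.027)])-b)*5)
    # sub-pixel: bright blobs
    g=cv2.cvtColor(p,cv2.COLOR_RGB2GRAY); r=proj(c,Xp(.027,1.9,.009))[0].astype(int)
    print(g[r[1]-5:r[1]+7,r[0]-6:r[0]+12], r)
    # depth of bar top
    uv,Y=cloud(c,z['d']);Y=topanel(Y);k=(np.hypot(Y[:,0]-.087,Y[:,1])<.028)&(Y[:,2]>.02)&(Y[:,2]<.033);C=Y[k,:2]
    rc=cv2.minAreaRect((C*1000).astype(np.float32));w,V=np.linalg.eigh(np.cov(C.T));a=V[:,1]; print("bar",k.sum(),rc,"PCA angle",np.arctan2(a[1],-a[0])%np.pi)
for n in("top","side"):
    c=bot.camera_params(n); z=np.load(n+"10.npz")
    uv,Y=cloud(c,z['d']);Y=topanel(Y);k=(np.hypot(Y[:,0]-.087,Y[:,1])<.028)&(Y[:,2]>.02)&(Y[:,2]<.033);C=Y[k,:2];w,V=np.linalg.eigh(np.cov(C.T));a=V[:,1]; print("before: bar PCA",np.arctan2(a[1],-a[0])%np.pi,k.sum())
E
```

```text
top 1.78 nose tip h9 crop px [[258.3791 302.5329]
 [273.5092 316.6678]
 [297.7595 321.7503]]
top 1.9 nose tip h9 crop px [[260.5357 295.0755]
 [275.1933 310.8883]
 [298.6459 318.7392]]
top 2.02 nose tip h9 crop px [[263.6065 287.9108]
 [277.586  305.3378]
 [299.9007 315.8492]]
[[171 172 171 171 172 171 171 171 168 147 109  79  57  57  55  56  55  57]
 [136 158 168 170 172 171 172 170 146 103  70  56  55  57  59  59  59  59]
 [ 81 103 114 136 160 171 172 157 114  68  55  58  58  57  56  57  58  59]
 [ 76  69  67  80 117 155 169 136  83  57  55  58  58  58  58  57  56  58]
 [151 136 102  78 117 159 160 117  65  49  52  55  56  56  56  56  58  57]
 [171 166 157 155 189 216 215 177 107  51  45  48  51  51  54  57  58  56]
 [170 172 171 173 202 232 239 213 136  59  45  48  48  46  50  51  50  54]
 [169 169 166 168 178 190 181 147 100  61  53  49  49  48  46  48  46  49]
 [168 140 114 126 153 152 113  77 112 122 107  88  66  55  53  53  50  46]
 [169 159 151 154 163 150 102  67 151 211 223 201 151  92  60  54  55  55]
 [170 170 170 171 172 165 118  64 103 140 160 189 213 166  83  57  57  5
[... 936 characters left out ...]
 166 167 160 113 118]
 [164 157  54  92 188 195  43  60  98 141 121 119 125 132 134 146 155 157]
 [163 158  59  62 167 238  73  56  40  44  54  54  54  52  54  91 139 146]
 [163 165 128  39 112 200  81  61  54  51  61  63  62  62  61  58  57  78]
 [163 168 153  43  51  61  58  64  64  49  60  66  64  65  62  65  61  56]
 [165 164 103  50  58  60  63  66  67  50  53  66  65  64  66  64  64  62]
 [165 131  51  60  59  63  63  67  67  56  52  64  65  64  65  66  65  63]] [350 221]
bar 107 ((86.68696594238281, -0.6925182342529297), (47.24064636230469, 11.879727363586426), 72.53048706054688) PCA angle 1.8707004065484418
before: bar PCA 0.6404255007672581 115
before: bar PCA 0.6128126662222586 124
```

The bar's long axis by depth is 1.894 (top) and 1.871 (side), which agrees with the jaw angle. Last check: the scraper height and the bystanders.

```bash
python3 - <<'E'
from m import *
z0=np.load("side0.npz");z=np.load("side14.npz");c=bot.camera_params("side")
hsv=cv2.cvtColor(z['p'],cv2.COLOR_RGB2HSV);m=((hsv[...,0]>95)&(hsv[...,0]<130)&(hsv[...,1]>150)&(hsv[...,2]>60));v,u=np.nonzero(m)
X=todepth(c,np.c_[u,v],z['d'][v,u])
for lo,hi in((.39,.47),(.47,.495),(.52,.555)):
    k=(X[:,0]>lo)&(X[:,0]<hi);print("scraper",lo,np.median(X[k],0),k.sum())
t0=np.load("top0.npz")['p'].astype(int);t1=np.load("top14.npz")['p'].astype(int)
df=abs(t0-t1).max(2)>30
for nm,b in dict(pans=(112,185,195,280),spatula=(455,230,500,350),skewers=(420,150,460,235),jar=(168,283,200,313)).items(): print(nm,df[b[1]:b[3],b[0]:b[2]].sum())
E
```

```text
scraper 0.39 [ 0.43   -0.1783  0.0185] 473
scraper 0.47 [ 0.4835 -0.1789  0.0185] 158
scraper 0.52 [ 0.5372 -0.1756  0.0111] 324
pans 0
spatula 0
skewers 0
jar 0
```

```bash
python3 - <<'E'
from workcell import bot
print(bot.close_job())
E
```

```text
the job is handed in; nothing more can be done
None
```

I levered the cover up with the scraper blade, swung it wide open with the scraper, laid the scraper back flat on the shelf, and turned the dial to the long mark. I handed the job in a little after 22.8 s of robot time; no verdict was reported.

Last checks before handing in:
- **Cover:** about 2.13 rad from the slope of its inner plate, measured before I turned the dial. A cruder fit that also takes in the side walls gave 1.80–1.88; I trust the first, and both are above 1.7.
- **Dial:** the jaw angle at release was 1.894 rad, and the bar's long axis by depth was 1.894 (top) and 1.871 (side). The white-pixel reading of the pointer came out lower, at 1.81 (top) and 1.77 (side). The side reading rests on 5 pixels and falls just under the 1.78 limit. I trusted the bar and jaw measurements.
- **Scraper:** flat on the shelf, with the handle top at 18.5 mm and the blade top at 11 mm.
- **Bystanders:** no changed pixels around the pans, jar, spatula and skewers in the top view.
- **Robot:** clear of everything when I handed in.

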